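# Load and close the vacuum leak-test chamber

## Robot

A 6-joint arm with a two-finger parallel gripper is mounted at the origin on the work surface. World frame = base frame: x ahead of the robot, y to its left, z up, the work surface at z = 0. Lengths are in m, angles in rad, forces in N, time in s.
With the tool pointing down it reaches from about 0.375 to 0.9 m from the base axis. Payload 3.1 kg.
Tool frame: the origin (TCP) lies midway between the tips of the shut fingers; the grasp point (between the pads) lies 19 mm behind it; x points along the fingers, y is the direction in which the jaws open and shut, and the axes are right-handed (so a half turn about x gives the same grasp; the last joint's range is limited). The gripper opens to 85 mm and grips with 20 to 120 N. Pads are 22 mm wide; open, the fingers measure 114 mm over their backs; the gripper's body (76 mm by 85 mm) begins 54 mm behind the grasp point. The pads swing forward as they close: fully open they stand 13 mm farther back than shut.
Start: joints at [1.083, 0.527, 1.433, -0, 1.181, -0.178], TCP at [0.19, 0.595, 0.231] pointing down, gripper open.
Joint ranges: [-3.08, 3.08], [-0.75, 2.2], [0.22, 2.44], [-1.43, 4.57], [0, 2.65], [-2.85, 2.85]. Speed limits (rad/s): [2.79, 2.79, 3.14, 3.14, 3.14, 3.14].

## Interface

Orientations are given as a unit quaternion [x, y, z, w].
In Python, from station import manip gives the robot as it stands.
- The arm moves only by the tool carry_out, never from a script. Its argument "commands" is a list that holds one entry, the list of rows, each a list of 7 numbers: the shift along the tool's x, y, z in units of 25 mm (1.0 is 25 mm), then the turn, a rotation vector about the tool's x, y, z in units of 5 degrees (1.0 is 5 degrees), then the finger opening in mm, from 0 to 85.4. A call has exactly 5 rows; each row is the pose to reach, as a shift and turn from the pose commanded when the call began, along the tool's axes at that moment; what a row does not reach only later rows make up. A row lasts 1/10 s, in which the tool goes at most 50 mm and 8.59 degrees, less where a joint would pass 70% of its speed; a pose out of reach is approached as far as the arm can. A call with a gripper value outside its range is refused whole. The fingers move at their own pace and stop on an object; "force" is the grip in N (left out, the last holds). Time passes only in rows, so rows that repeat a pose let the fingers close, or fill a call up. It gives the time, the measured TCP pose, the force and the opening at its end, in the units of the state.
- manip.sense(): the state, without advancing time (a new reading comes with each control period).
- manip.snapshot(name): name is "side" or "top"; returns a dict with "image" (420x560x3 uint8, red, green, blue), "fx", "fy", "cx", "cy" (pixels), "k1" (the pictures are not rectified: a ray, as slopes to the right and down, at radius r is drawn at 1 + k1 r^2 times it, then the intrinsics apply), "rvec" (rotation vector, rad) and "tvec" (3), from world to camera coordinates, as OpenCV has them. Camera axes: x right, y down, z forward; pixel columns grow to the right and rows downward; lengths in m; the calibration is good to about 2 mm. A picture is of the moment at which its call begins. There is no depth.
- manip.sign_off(): hands the job in, once; it reports no verdict.
The state is a dict: "t": time; "q": joint angles; "qd": joint speeds; "tau": joint torques, N m; "tcp_pos": TCP position; "tool_rot": TCP orientation; "force": force on the tool from outside, world axes, zero at the start; "ft_torque": the same for the moment, N m; "finger_gap": opening from 0.0 (shut) to 1.0 (fully open).
Only numpy, scipy, OpenCV 4.12 (cv2) and the standard library are available. Lean on these libraries where they do the work, as an engineer would, in place of code of your own. Each camera call takes 0.05 s, during which the arm holds its last target.

## Task

The sealed sensor modules on the bench are due for a vacuum leak test: first take the flux bottle that someone left on the chamber's lid and stand it in its tray, then lift the lid off, lay it aside on the bench and stand every module, connector up, on the floor of the chamber. When they are all in, put the lid back gently, without dropping it, so that it sits fully seated and level on the rim, and only then turn the valve handle all the way to open, in line with its pipe. Leave the soldering tools and the other things on the bench where they are.

Things in the scene. Friction and masses are not known exactly. Their poses are not given: they have to be found in the camera images.
- chamber_rim (a point): centre of the mouth of the vacuum chamber, level with its rim: a steel pot fixed to the bench, 220 mm outside diameter, 4 mm wall, rim 90 mm above the bench, black seal round the rim. z up; a side pipe with a ball valve leaves the pot towards +y of this frame, and a small gauge (top 68 mm above the bench) stands on its -x side, reaching 162 mm from the centre
- chamber_floor (a point): centre of the flat, level support plate inside the chamber, 54 mm below the rim; same axes as the rim. The inside is 212 mm in diameter
- lid_knob (a point): centre of the lid's knob, a black upright cylinder 36 mm across, 26 mm high, on a 10 mm stem. The loose lid (0.6 kg): milky clear disc 230 mm across, 14 mm thick, with a step below 194 mm across, 8 mm deep, that enters the mouth with 9 mm play all round. This point is 35 mm above the disc's underside, so 35 mm above the rim when seated, and 43 mm above the bench when lying there. z up
- flux_mid (a point): centre, half-way up, of the flux bottle: amber round bottle with paper label and white cap, 42 mm in diameter up to 50 mm height, then a narrower cap, 80 mm high in all, about 0.08 kg; z is its axis, up. At the start it stands on the lid, beside the knob
- tray_in (a point): centre of the inner floor (4 mm above the bench) of the shallow square grey tray for the bottle, 120 x 120 mm outside, 112 mm inside, walls 18 mm high, fixed to the bench
- valve (a joint): angle of the valve handle: about 0 closed (handle pointing to +y of the chamber, straight away from the pot, across the pipe), 1.57 rad fully open, against its stop (handle pointing to +x of the chamber, in line with the pipe); it turns clockwise seen from above about an upright axis and stays where it is left. About 3 N at the tip moves it
- valve_pivot (a point): point on the valve handle's turning axis, at mid-height of the handle, 84 mm above the bench; axes as the chamber's. The handle is a level bar reaching 74 mm from this axis, with a rubber sleeve 19 mm wide and 14 mm thick from 30 to 70 mm out
- handle_tip (a point): point on the centre line of the valve handle 70 mm from its turning axis; its y points outwards along the handle
- solder_mid (a point): bystander: a red and clear tube of solder lying flat, 100 mm long, 20 mm thick. Farther off, 0.8 m and more from the robot, a fixed red and black soldering iron stand with a blue iron rises to about 0.2 m
- dispenser_mid (a point): bystander: a white bottle with a steel top standing upright, 64 mm in diameter, 103 mm high; point 50 mm up
- cutters_mid (a point): bystander: side cutters with blue handles lying flat, about 150 mm long
- module1_mid (a point): centre of the box of one sealed sensor module (there are 2 to 4; absent ones read None): aluminium box 60 x 38 x 34 mm (along its x, y, z) with a short connector 12 mm in diameter and 8 mm high on top, 19 mm from the middle towards +x; 0.1 to 0.2 kg; its centre is 17 mm above what it stands on
- module2_mid (a point): centre of the box of one sealed sensor module (there are 2 to 4; absent ones read None): aluminium box 60 x 38 x 34 mm (along its x, y, z) with a short connector 12 mm in diameter and 8 mm high on top, 19 mm from the middle towards +x; 0.1 to 0.2 kg; its centre is 17 mm above what it stands on
- module3_mid (a point): centre of the box of one sealed sensor module (there are 2 to 4; absent ones read None): aluminium box 60 x 38 x 34 mm (along its x, y, z) with a short connector 12 mm in diameter and 8 mm high on top, 19 mm from the middle towards +x; 0.1 to 0.2 kg; its centre is 17 mm above what it stands on
- module4_mid (a point): centre of the box of one sealed sensor module (there are 2 to 4; absent ones read None): aluminium box 60 x 38 x 34 mm (along its x, y, z) with a short connector 12 mm in diameter and 8 mm high on top, 19 mm from the middle towards +x; 0.1 to 0.2 kg; its centre is 17 mm above what it stands on
Things that resemble listed ones, but are neither listed nor needed, are in the scene too. What is shaped like the part that bears module4_mid but blue is not meant.

How it is judged:
On the way, in this order (a step that is already met when the one before it is completed fails the run):
1. the flux bottle stands upright in its tray while the lid is still on the chamber (horizontal distance between flux_mid and tray_in below 0.045 m and z of flux_mid in the frame of tray_in between 0.035 and 0.045 m and angle between flux_mid's own z axis and vertical below 0.1 rad and horizontal distance between lid_knob and chamber_rim below 0.0095 m and z of lid_knob in the frame of chamber_rim between 0.032 and 0.0375 m and angle between lid_knob's own z axis and vertical below 0.025 rad), for 0.2 s.
2. the lid is off, lying aside on the bench (horizontal distance between lid_knob and chamber_rim above 0.15 m and height (world z) of lid_knob below 0.048 m and angle between lid_knob's own z axis and vertical below 0.06 rad), for 0.2 s.
3. every module stands on the chamber's floor, the lid still off (horizontal distance between each of module1_mid, module2_mid, module3_mid, module4_mid and chamber_floor below 0.09 m and z of module1_mid in the frame of chamber_floor between 0.012 and 0.021 m and angle between each of module1_mid, module2_mid, module3_mid, module4_mid's own z axis and vertical below 0.1 rad and z of module2_mid in the frame of chamber_floor between 0.012 and 0.021 m and z of module3_mid in the frame of chamber_floor between 0.012 and 0.021 m and z of module4_mid in the frame of chamber_floor between 0.012 and 0.021 m and horizontal distance between lid_knob and chamber_rim above 0.15 m), for 0.2 s.
4. the lid is seated and level on the rim with the modules inside, and let go, the valve still closed (horizontal distance between each of module1_mid, module2_mid, module3_mid, module4_mid and chamber_floor below 0.09 m and z of module1_mid in the frame of chamber_floor between 0.012 and 0.021 m and angle between each of module1_mid, module2_mid, module3_mid, module4_mid's own z axis and vertical below 0.1 rad and z of module2_mid in the frame of chamber_floor between 0.012 and 0.021 m and z of module3_mid in the frame of chamber_floor between 0.012 and 0.021 m and z of module4_mid in the frame of chamber_floor between 0.012 and 0.021 m and horizontal distance between lid_knob and chamber_rim below 0.0095 m and z of lid_knob in the frame of chamber_rim between 0.032 and 0.0375 m and angle between lid_knob's own z axis and vertical below 0.025 rad and contact force between the fingers and lid below 0.1 N and value of joint valve below 0.5 rad), for 0.3 s.
5. the valve is fully open (value of joint valve above 1.42 rad), for 0.2 s.
At the end, for the whole second after the job is handed in: At the end all modules stand on the chamber floor, upright (0.1 rad); the lid is seated on the rim, centred to 9.5 mm, height to 3 mm, level to 0.025 rad; the valve is open beyond 1.42 rad; the flux bottle stands upright (0.1 rad) within 45 mm of the tray's centre (all of step 1 and horizontal distance between each of module1_mid, module2_mid, module3_mid, module4_mid and chamber_floor below 0.09 m and z of module1_mid in the frame of chamber_floor between 0.012 and 0.021 m and angle between each of module1_mid, module2_mid, module3_mid, module4_mid's own z axis and vertical below 0.1 rad and z of module2_mid in the frame of chamber_floor between 0.012 and 0.021 m and z of module3_mid in the frame of chamber_floor between 0.012 and 0.021 m and z of module4_mid in the frame of chamber_floor between 0.012 and 0.021 m and value of joint valve above 1.42 rad); the robot touches nothing.
It fails at once if the lid is dropped onto the chamber (it moves faster than 0.35 m/s within 25 mm of its seat) (horizontal distance between lid_knob and chamber_rim below 0.03 m and z of lid_knob in the frame of chamber_rim below 0.06 m and linear speed of lid above 0.35 m/s).
It fails at once if the flux bottle is knocked over (angle between flux_mid's own z axis and vertical above 0.9 rad).
It fails at once if the solder is disturbed (distance of solder_mid from where it was at the start of the episode above 0.03 m).
It fails at once if the dispenser is disturbed (distance of dispenser_mid from where it was at the start of the episode above 0.03 m).
It fails at once if the cutters is disturbed (distance of cutters_mid from where it was at the start of the episode above 0.03 m).
Of module1, module2, module3, module4 only 2 to 4 are there at a start; the rules pass over those that are not, and their reading is None.
At some moment in a run one of module1, module2, module3, module4 may be knocked a few centimetres aside while the robot is not near it.
It also fails if it takes over 210 s, if anything falls off the work surface, if the arm or the gripper's body presses on something with over 40 N, if the wrist force passes 120 N, or if a joint passes its speed limit or range.

## Working session

There is one attempt and no reset: what is moved stays moved. The work goes in short steps, Python scripts to look and compute and a tool call to move; the robot and the scene stay as the last step left them, time stands still between calls to the robot, and variables do not carry over. Pictures are saved under pics/ and viewed, and the job is handed in when it is done.

Besides the shell and the picture viewer there is one more tool, called after "Call:" as name(argument=value, ...) on one line, values as JSON. carry_out: Moves the arm, as the interface text tells. Its arguments: {"type":"object","properties":{"commands":{"type":"array"},"force":{"type":"number"}},"required":["commands"]}

```bash
ls; mkdir -p pics; python3 - <<'E'
from station import manip
import cv2
print(manip.sense())
for n in ("side","top"):
    s=manip.snapshot(n)
    cv2.imwrite(f"pics/{n}0.png",s["image"][:,:,::-1])
    print({k:v for k,v in s.items() if k!="image"})
E
```

```text
pics
{'t': 0.0, 'q': array([ 1.08354762e+00,  5.28485991e-01,  1.43387561e+00, -1.18475631e-05,
        1.18139233e+00, -1.78486358e-01]), 'qd': array([ 2.05174620e-03, -2.87885302e-03, -6.89130067e-04, -4.65461329e-05,
       -1.40797153e-03, -1.39536177e-04]), 'tau': array([-5.24243460e-04, -4.42352235e+01, -1.78025419e+01, -2.38353168e-04,
        8.44458584e-03,  6.65626487e-06]), 'tcp_pos': array([0.18955835, 0.59482522, 0.23032992]), 'tool_rot': array([ 0.10800577,  0.69894293, -0.10945268,  0.69845089]), 'force': array([-0.08262011, -0.21337347,  0.26050757]), 'ft_torque': array([ 0.04566141, -0.0394945 , -0.02694983]), 'finger_gap': 1.0002774039803435}
{'fx': 448.4377015307406, 'fy': 448.4377015307406, 'cx': 283.30733112314203, 'cy': 208.89621735515428, 'k1': -0.07427261592097026, 'rvec': array([ 2.20746075, -0.27075163,  0.1413585 ]), 'tvec': array([-0.52628447,  0.19382272,  1.27004627])}
{'fx': 440.180072128867, 'fy': 440.180072128867, 'cx': 284.41454427618174, 'cy': 208.43487680688463, 'k1': 0.03548527204762824, 'rvec': array([ 2.20743681, -2.16634525,  0.11103336]), 'tvec': array([0.01218719, 0.52555529, 1.23127919])}
```

View pics/side0.png

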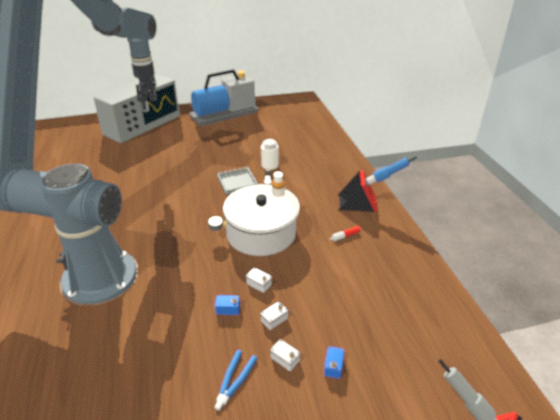

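View pics/top0.png

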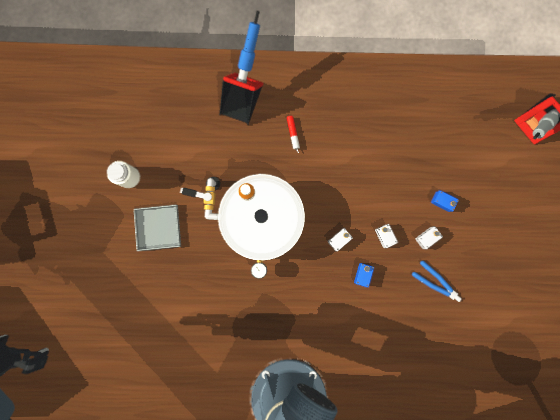

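The top view is oriented +x up, +y left. The pot is at (261,216), the tray at (157,228) and the bottle on the lid at (246,190). Silver modules are at about (341,239), (386,236) and (429,237). Blue decoys are at (366,274) and (445,201).

```bash
cat > h.py <<'E'
import numpy as np, cv2
from scipy.spatial.transform import Rotation as R
from station import manip
_c={}
def snap(n,save=None):
    s=manip.snapshot(n); 
    if save: cv2.imwrite(f"pics/{save}.png",s["image"][:,:,::-1])
    return s
def crop(s,box,f,name):
    x0,y0,x1,y1=box
    im=s["image"][y0:y1,x0:x1,::-1]
    im=cv2.resize(np.ascontiguousarray(im),None,fx=f,fy=f,interpolation=cv2.INTER_CUBIC)
    for x in range((x0+9)//10*10,x1,10):
        cv2.line(im,((x-x0)*f,0),((x-x0)*f,6 if x%50 else 14),(0,255,0),1)
        if x%20==0: cv2.putText(im,str(x),((x-x0)*f+2,12),0,0.38,(0,255,0),1)
    for y in range((y0+9)//10*10,y1,10):
        cv2.line(im,(0,(y-y0)*f),(6,(y-y0)*f),(0,255,0),1)
        if y%20==0: cv2.putText(im,str(y),(2,(y-y0)*f+12),0,0.38,(0,255,0),1)
    assert im.shape[1]<=800 and im.shape[0]<=600,im.shape
    cv2.imwrite(f"pics/{name}.png",im)
def K(s): return np.array([[s["fx"],0,s["cx"]],[0,s["fy"],s["cy"]],[0,0,1]]),np.array([s["k1"],0,0,0.])
def proj(s,P):
    k,d=K(s); return cv2.projectPoints(np.atleast_2d(np.array(P,float)),s["rvec"],s["tvec"],k,d)[0][:,0]
def ray(s,uv):
    k,d=K(s); n=cv2.undistortPoints(np.array([[uv]],float),k,d)[0,0]
    M=cv2.Rodrigues(s["rvec"])[0]; o=-M.T@s["tvec"]; v=M.T@np.array([n[0],n[1],1]); return o,v/np.linalg.norm(v)
def onz(s,uv,z):
    o,v=ray(s,uv); return o+v*(z-o[2])/v[2]
def tri(s1,a,s2,b):
    o1,v1=ray(s1,a);o2,v2=ray(s2,b)
    A=np.stack([v1,-v2],1); t=np.linalg.lstsq(A,o2-o1,rcond=None)[0]
    p,q=o1+v1*t[0],o2+v2*t[1]; return (p+q)/2,np.linalg.norm(p-q)
def ang(s): # jaw direction yaw
    m=R.from_quat(s["tool_rot"]).as_matrix(); return m
def plan(pos,yaw=None):
    "shift in tool units (25mm) and turn (5deg) from measured pose, tool down, jaws (y) along yaw"
    st=manip.sense(); m=R.from_quat(st["tool_rot"])
    d=m.inv().apply(np.array(pos)-st["tcp_pos"])/0.025
    y0=np.arctan2(m.as_matrix()[1,1],m.as_matrix()[0,1])
    if yaw is None: yaw=y0
    yw=(yaw-y0+np.pi/2)%np.pi-np.pi/2+y0
    T=np.stack([[0,0,-1],[np.cos(yw),np.sin(yw),0],np.cross([0,0,-1],[np.cos(yw),np.sin(yw),0])],1)
    rv=(m.inv()*R.from_matrix(T)).as_rotvec(degrees=True)/5
    print("t",round(st["t"],2),"tcp",st["tcp_pos"].round(4),"yaw0",y0.round(3),"shift",d.round(2),"turn",rv.round(2),"q6",st["q"][5].round(2))
E
python3 - <<'E'
from h import *
t=snap("top"); s=snap("side")
crop(t,(100,150,310,300),3,"tpot")
crop(t,(310,180,480,310),4,"tmod")
crop(s,(200,130,310,260),4,"spot")
crop(s,(200,255,360,395),4,"smod")
E
```

```text
(no output)
```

View pics/tpot.png

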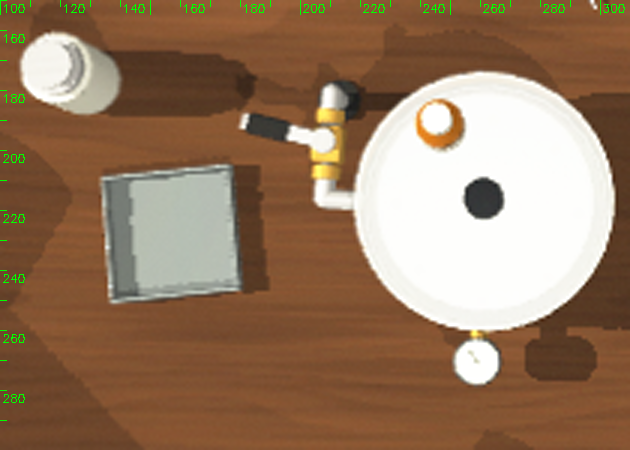

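View pics/tmod.png

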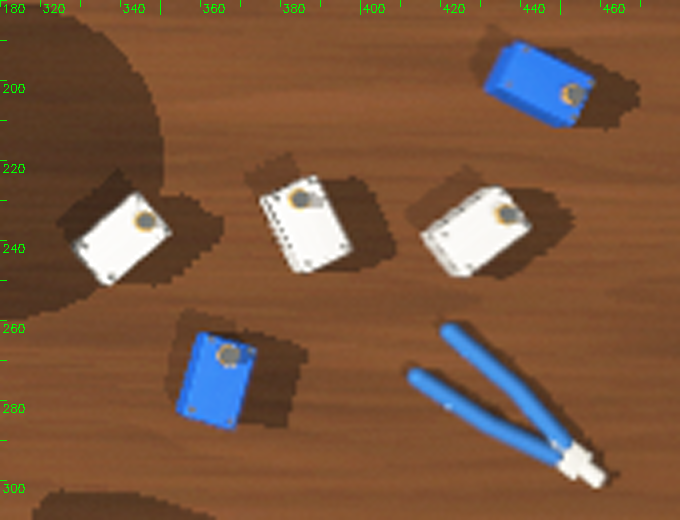

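View pics/spot.png

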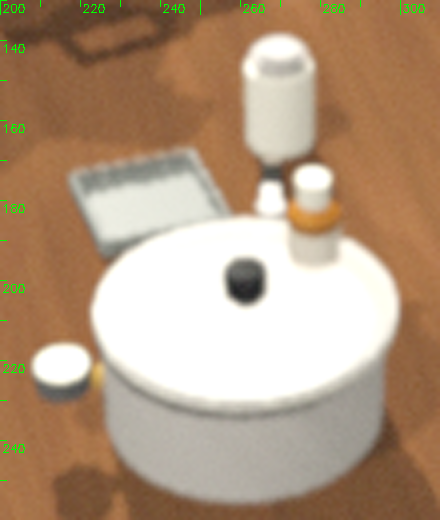

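View pics/smod.png

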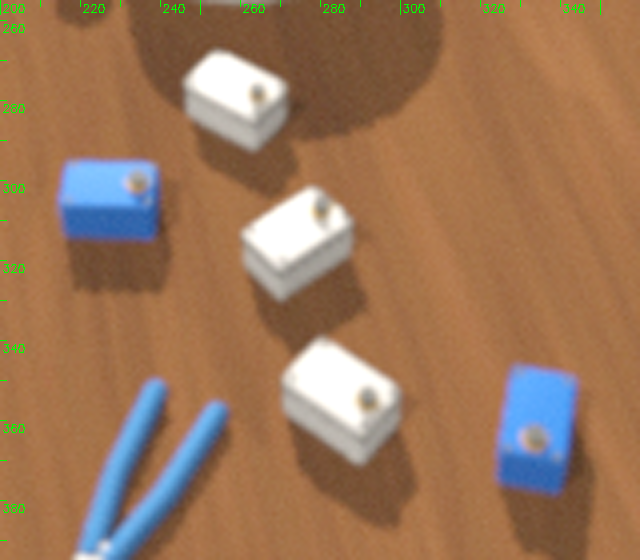

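```bash
cat > m0.py <<'E'
from h import *
from scipy.optimize import least_squares
t=snap("top"); s=snap("side")
def tp(c,o=(100,150),f=3): return (o[0]+(c[0]+.5)/f-.5,o[1]+(c[1]+.5)/f-.5)
sp=lambda c:tp(c,(200,130),4); tm=lambda c:tp(c,(310,180),4); sm=lambda c:tp(c,(200,255),4)
print("cap top",tri(t,tp((437,118)),s,sp((313,174))))
print("knob top",tri(t,tp((484,198)),s,sp((246,268))))
# lid outline in top view
g=t["image"]; hsv=cv2.cvtColor(g,cv2.COLOR_RGB2HSV); m=((hsv[...,1]<50)&(hsv[...,2]>150)).astype(np.uint8); 
m=cv2.morphologyEx(m,cv2.MORPH_OPEN,np.ones((9,9)))
cs=max(cv2.findContours(m,0,1)[0],key=cv2.contourArea); h=cv2.convexHull(cs); e=cv2.fitEllipse(h); print(e, "lid c",onz(t,e[0],.1))
for z in (.018,):
    for c in ((103,178),(232,165),(242,291),(110,302)): print("tray top",onz(t,tp(c),z).round(4))
    for c in ((70,174),(190,150)): print("tray side view", onz(s,sp(c),z).round(4))
print("pivot",onz(t,tp((322,141)),.09),"tip",onz(t,tp((242,121)),.084), tri(t,tp((322,141)),s,sp((270,184))))
print("dispenser top",onz(t,tp((52,67)),.103))
mods={1:([(136,192),(170,232),(107,285),(73,243)],[(288,86),(254,130),(185,92),(220,50)],(146,220),(258,92)),
2:([(315,177),(352,246),(300,272),(262,200)],[(352,226),(281,276),(243,237),(313,187)],(301,198),(321,207)),
3:([(497,187),(531,228),(461,276),(427,238)],[(400,390),(358,442),(283,384),(322,338)],(508,213),(368,396))}
for k,(a,b,c,d) in mods.items():
    P=[tri(t,tm(x),s,sm(y))[0] for x,y in zip(a,b)]; con,err=tri(t,tm(c),s,sm(d))
    def res(p,out=False):
        x,y,z,w=p; cs_=np.array([[30,19],[30,-19],[-30,-19],[-30,19]])*1e-3
        Rm=np.array([[np.cos(w),-np.sin(w)],[np.sin(w),np.cos(w)]])
        W=np.c_[cs_@Rm.T+[x,y],np.full(4,z)]
        # order cyclic match
        best=None
        for sh in range(4):
            for rv in (1,-1):
                Q=np.roll(W[::rv],sh,0)
                r=np.r_[(proj(t,Q)-[tm(i) for i in a]).ravel(),(proj(s,Q)-[sm(i) for i in b]).ravel()]
                if best is None or r@r<best@best: best=r
        cn=np.array([[x+.019*np.cos(w),y+.019*np.sin(w),z+.008]])
        return np.r_[best,(proj(t,cn)-[tm(c)]).ravel(),(proj(s,cn)-[sm(d)]).ravel()]
    cen=np.mean(P,0); w0=np.arctan2(*(con-cen)[1::-1])
    r=least_squares(res,[*cen,w0])
    print(k,"cen",cen.round(4),"z",[p[2].round(3) for p in P],"con",con.round(3),"fit",r.x.round(4),"rms",np.sqrt(np.mean(r.fun**2)).round(2))
E
python3 m0.py
```

```text
cap top (array([0.55649986, 0.12242631, 0.18908961]), np.float64(0.0018781732225952579))
knob top (array([0.49495325, 0.08406874, 0.13848243]), np.float64(0.0012211218101410373))
((439.4066467285156, 24.75507354736328), (65.3665542602539, 400.370849609375), 90.51083374023438) lid c [ 1.03465798 -0.39439368  0.1       ]
tray top [0.5156 0.447  0.018 ]
tray top [0.5303 0.3271 0.018 ]
tray top [0.4118 0.3132 0.018 ]
tray top [0.3996 0.4351 0.018 ]
tray side view [0.3971 0.4361 0.018 ]
tray side view [0.5138 0.451  0.018 ]
pivot [0.54714512 0.2317036  0.09      ] tip [0.56440478 0.30475568 0.084     ] (array([0.5442974 , 0.2276484 , 0.11548872]), np.float64(0.00021269992603812024))
dispenser top [0.60652015 0.46841098 0.103     ]
1 cen [ 0.4397 -0.136   0.0289] z [np.float64(0.033), np.float64(0.023), np.float64(0.025), np.float64(0.034)] con [ 0.452 -0.152  0.039] fit [ 0.4397 -0.1362  0.0292 -0.8568] rms 0.71
2 cen [ 0.4522 -0.2671  0.0285] z [np.float64(0.03), np.float64(0.027), np.float64(0.027), np.float64(0.03)] con [ 0.47  -0.26   0.039] fit [ 0.4522 -0.2674  0.0289  0.4742] rms 0.64
3 cen [ 0.4491 -0.388   0.0293] z [np.float64(0.032), np.float64(0.028), np.float64(0.027), np.float64(0.03)] con [ 0.462 -0.405  0.04 ] fit [ 0.4492 -0.3883  0.0298 -0.9231] rms 0.63
```

```bash
cat > m1.py <<'E'
from h import *
t=snap("top"); s=snap("side")
def tp(c,o=(100,150),f=3): return (o[0]+(c[0]+.5)/f-.5,o[1]+(c[1]+.5)/f-.5)
g=t["image"].copy(); g[:160]=0; g[:,:200]=0; g[:,320:]=0; g[270:]=0
hsv=cv2.cvtColor(g,cv2.COLOR_RGB2HSV); m=((hsv[...,1]<50)&(hsv[...,2]>150)).astype(np.uint8); 
m=cv2.morphologyEx(m,cv2.MORPH_OPEN,np.ones((9,9)))
cs=max(cv2.findContours(m,0,1)[0],key=cv2.contourArea); h=cv2.convexHull(cs); e=cv2.fitEllipse(h); print(e, "lid c",onz(t,e[0],.102).round(4))
print("knob top view",onz(t,tp((484,198)),.138).round(4),"side",onz(s,tp((246,268),(200,130),4),.138).round(4))
print("cap",onz(t,tp((437,118)),.184).round(4),onz(s,tp((313,176),(200,130),4),.184).round(4))
print("gauge",onz(t,tp((476,361)),.068).round(4), onz(s,tp((62,363),(200,130),4),.068).round(4))
print("solder",onz(t,(293,133),.01).round(3))
plan((.5565,.1224,.25),2.12)
E
python3 m1.py
```

```text
((260.99981689453125, 216.7347412109375), (85.84442901611328, 86.48096466064453), 64.11865997314453) lid c [0.4951 0.0852 0.102 ]
knob top view [0.4956 0.084  0.138 ] side [0.4945 0.0848 0.138 ]
cap [0.5581 0.1227 0.184 ] [0.5567 0.1274 0.184 ]
gauge [0.3529 0.0904 0.068 ] [0.3505 0.0922 0.068 ]
solder [0.747 0.001 0.01 ]
t 0.4 tcp [0.1899 0.5953 0.2311] yaw0 1.262 shift [ -0.75 -13.57  19.72] turn [-9.83 -0.    0.  ] q6 -0.18
```

Call:
carry_out(commands=[[[-0.8, -13.5, 19.7, -9.8, 0, 0, 85], [-0.8, -13.5, 19.7, -9.8, 0, 0, 85], [-0.8, -13.5, 19.7, -9.8, 0, 0, 85], [-0.8, -13.5, 19.7, -9.8, 0, 0, 85], [-0.8, -13.5, 19.7, -9.8, 0, 0, 85]]], force=30)

```text
t: 0.9
tcp_pos: [0.334, 0.4111, 0.2394]
tool_rot: [-0.138, 0.693, 0.138, 0.694]
force: [-0.2, 0.3, 0.3]
finger_gap: 0.995
```

```bash
python3 -c "
from h import *
plan((.557,.124,.25),2.12)"
```

```text
t 0.9 tcp [0.334  0.4111 0.2394] yaw0 1.964 shift [ -0.42 -14.02   3.83] turn [-1.78  0.01 -0.  ] q6 -1.29
```

Call:
carry_out(commands=[[[-0.4, -14, 3.8, -1.8, 0, 0, 85], [-0.4, -14, 3.8, -1.8, 0, 0, 85], [-0.4, -14, 3.8, -1.8, 0, 0, 85], [-0.4, -14, 3.8, -1.8, 0, 0, 85], [-0.4, -14, 3.8, -1.8, 0, 0, 85]]])

```text
t: 1.4
tcp_pos: [0.4827, 0.2167, 0.2462]
tool_rot: [-0.19, 0.681, 0.19, 0.681]
force: [-0.3, 0.7, 0.0]
finger_gap: 0.996
```

```bash
python3 -c "
from h import *
plan((.557,.124,.25),2.12)"
```

```text
t 1.4 tcp [0.4827 0.2167 0.2462] yaw0 2.116 shift [-0.15 -4.71  0.62] turn [-0.05  0.01  0.  ] q6 -1.91
```

Call:
carry_out(commands=[[[-0.1, -4.5, 0.6, 0, 0, 0, 85], [-0.1, -4.5, 0.6, 0, 0, 0, 85], [-0.1, -4.5, 0.6, 0, 0, 0, 85], [-0.1, -4.5, 0.6, 0, 0, 0, 85], [-0.1, -4.5, 0.6, 0, 0, 0, 85]]])

```text
t: 1.9
tcp_pos: [0.5516, 0.1307, 0.248]
tool_rot: [-0.19, 0.682, 0.191, 0.68]
force: [-0.1, -0.2, -0.1]
finger_gap: 0.994
```

```bash
python3 -c "
from h import *
t=snap('top');s=snap('side')
crop(t,(200,130,320,230),5,'t1');crop(s,(200,120,320,240),5,'s1')
plan((.557,.124,.2),2.12)"
```

```text
t 2.0 tcp [0.5512 0.1315 0.2482] yaw0 2.118 shift [ 1.93 -0.38  0.04] turn [-0.03 -0.01 -0.01] q6 -2.08
```

View pics/s1.png

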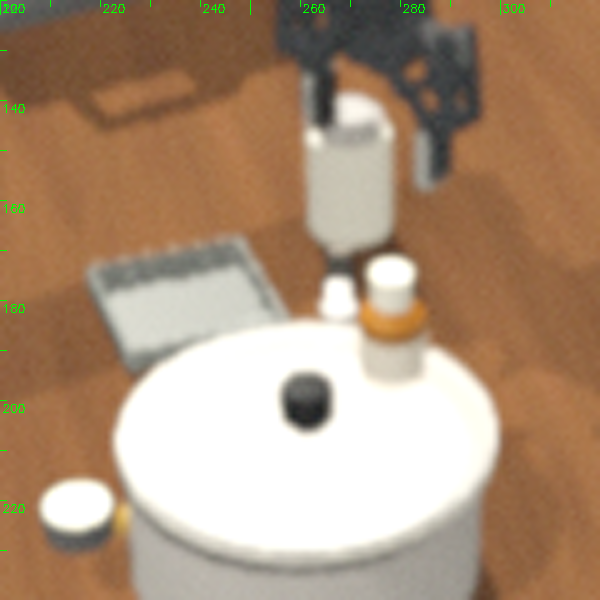

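View pics/t1.png

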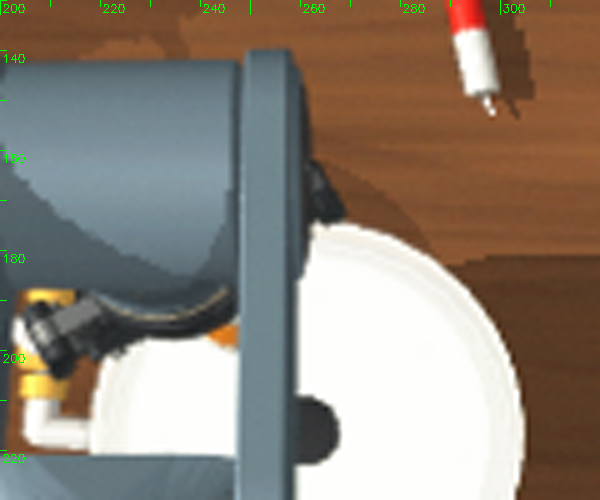

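Call:
carry_out(commands=[[[0.5, -0.4, 0, 0, 0, 0, 85], [1.5, -0.4, 0, 0, 0, 0, 85], [2.7, -0.4, 0, 0, 0, 0, 85], [3.9, -0.4, 0, 0, 0, 0, 85], [4.8, -0.4, 0, 0, 0, 0, 85]]])

```text
t: 2.5
tcp_pos: [0.5565, 0.122, 0.1259]
tool_rot: [-0.191, 0.682, 0.191, 0.68]
force: [0.2, 0.1, -0.3]
finger_gap: 0.995
```

```bash
python3 -c "
from h import *
s=snap('side')
crop(s,(200,120,320,240),5,'s2')
plan((.557,.124,.117),2.12)"
```

```text
t 2.55 tcp [0.5542 0.1218 0.1228] yaw0 2.117 shift [0.23 0.02 0.14] turn [-0.03 -0.09 -0.05] q6 -2.1
```

View pics/s2.png

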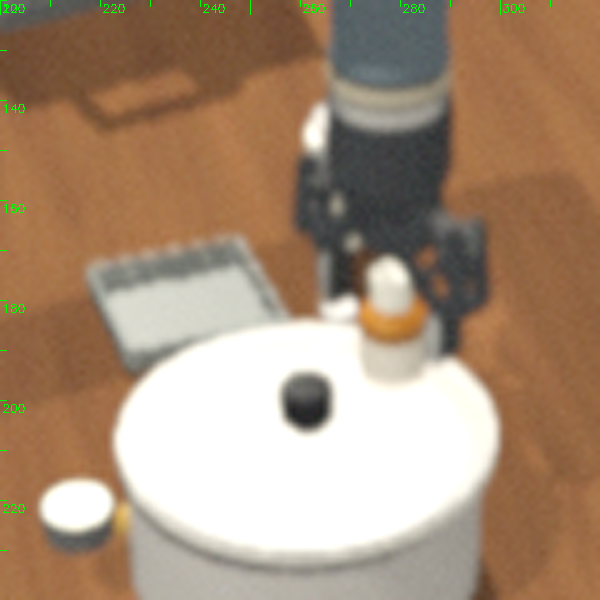

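```bash
python3 -c "
from h import *
s=snap('side'); st=manip.sense(); m=R.from_quat(st['tool_rot']).as_matrix(); p=st['tcp_pos']
print(p,proj(s,[p-.013*m[:,0]+.0427*m[:,1],p-.013*m[:,0]-.0427*m[:,1],p-.013*m[:,0]-.0427*m[:,1]-.04*m[:,0]]).round(1), 'bottle base', proj(s,[(.557,.124,.104),(.557,.124,.184),(.557,.124,.154)]).round(1))
print(onz(s,(278.,194.5),.104))
"
```

```text
[0.55465689 0.12183994 0.12464757] [[268.2 181.8]
 [287.6 192.9]
 [287.8 182. ]] bottle base [[278.3 195.6]
 [278.2 174.2]
 [278.2 182.4]]
[0.55758987 0.13000177 0.104     ]
```

Call:
carry_out(commands=[[[0.2, 0, 0.1, 0, 0, 0, 85], [0.2, 0, 0.1, 0, 0, 0, 36], [0.2, 0, 0.1, 0, 0, 0, 36], [0.2, 0, 0.1, 0, 0, 0, 36], [0.2, 0, 0.1, 0, 0, 0, 36]]], force=30)

```text
t: 3.1
tcp_pos: [0.5609, 0.1228, 0.1246]
tool_rot: [-0.19, 0.68, 0.19, 0.682]
force: [0.6, 0.3, 3.2]
finger_gap: 0.482
```

Call:
carry_out(commands=[[[0, 0, 0, 0, 0, 0, 36], [0, 0, 0, 0, 0, 0, 36], [0, 0, 0, 0, 0, 0, 36], [0, 0, 0, 0, 0, 0, 36], [0, 0, 0, 0, 0, 0, 36]]])

```text
t: 3.6
tcp_pos: [0.5609, 0.1228, 0.1246]
tool_rot: [-0.19, 0.68, 0.19, 0.682]
force: [-0.0, -0.2, 5.6]
finger_gap: 0.484
```

```bash
python3 -c "
from h import *
s=snap('side')
crop(s,(200,120,320,240),5,'s3')
plan((.557,.124,.217),2.12)"
```

```text
t 3.65 tcp [0.5609 0.1228 0.1245] yaw0 2.116 shift [-3.7   0.12 -0.1 ] turn [-0.05  0.02  0.01] q6 -2.09
```

View pics/s3.png

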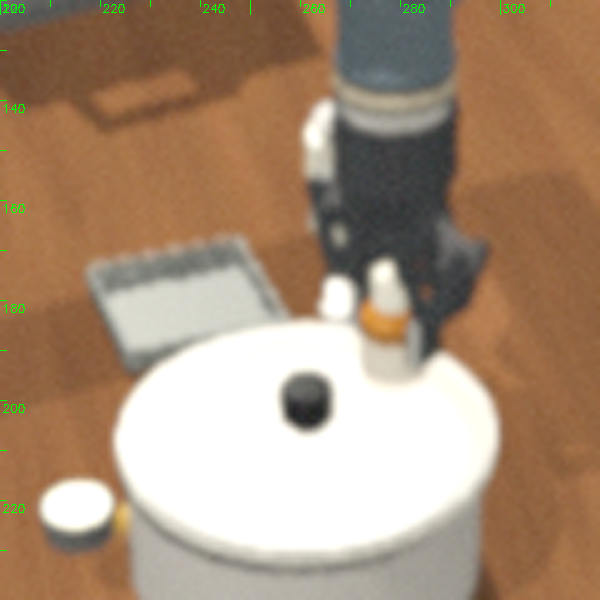

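Call:
carry_out(commands=[[[-0.3, 0, 0, 0, 0, 0, 36], [-1, 0, 0, 0, 0, 0, 36], [-2, 0, 0, 0, 0, 0, 36], [-3, 0, 0, 0, 0, 0, 36], [-4, 0, 0, 0, 0, 0, 36]]])

```text
t: 4.15
tcp_pos: [0.5596, 0.1226, 0.2242]
tool_rot: [-0.19, 0.681, 0.19, 0.681]
force: [-0.6, 0.6, -0.9]
finger_gap: 0.485
```

```bash
python3 -c "
from h import *
s=snap('side')
crop(s,(200,80,320,200),5,'s4')
plan((.464,.381,.217),2.12)
print(manip.sense()['force'])"
```

```text
t 4.2 tcp [0.5623 0.1228 0.2287] yaw0 2.116 shift [ 0.44 10.87  1.99] turn [-0.05  0.07  0.04] q6 -2.09
[ 1.57790758 -0.02153752  2.45515013]
```

View pics/s4.png

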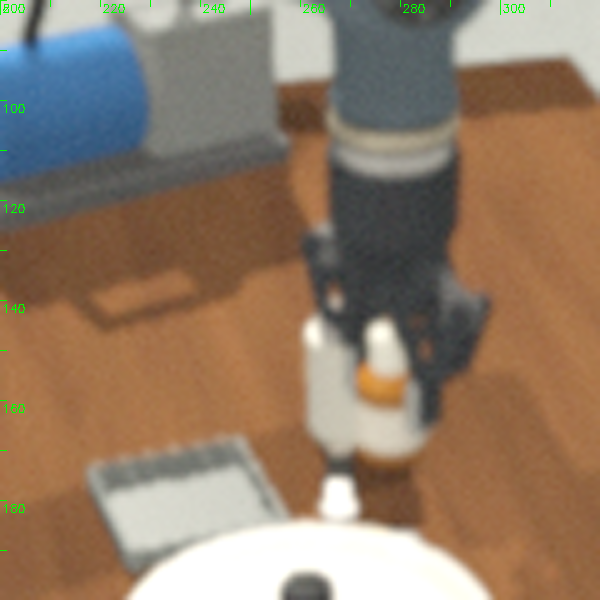

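Call:
carry_out(commands=[[[0.4, 2, 0.4, 0, 0, 0, 36], [0.4, 4, 0.8, 0, 0, 0, 36], [0.4, 6, 1.1, 0, 0, 0, 36], [0.4, 8, 1.5, 0, 0, 0, 36], [0.4, 9.8, 1.8, 0, 0, 0, 36]]])

```text
t: 4.7
tcp_pos: [0.4706, 0.3569, 0.213]
tool_rot: [-0.19, 0.681, 0.19, 0.681]
force: [1.7, 0.7, -1.4]
finger_gap: 0.48
```

Call:
carry_out(commands=[[[0, 0.5, 0.1, 0, 0, 0, 36], [0, 0.8, 0.1, 0, 0, 0, 36], [1, 0.9, 0.1, 0, 0, 0, 36], [2, 0.9, 0.1, 0, 0, 0, 36], [3, 0.9, 0.1, 0, 0, 0, 36]]])

```text
t: 5.2
tcp_pos: [0.4628, 0.3746, 0.1377]
tool_rot: [-0.19, 0.681, 0.19, 0.681]
force: [0.2, 0.1, -0.1]
finger_gap: 0.481
```

```bash
python3 -c "
from h import *
s=snap('side');t=snap('top','t5')
crop(s,(200,80,320,200),5,'s5')
plan((.464,.381,.0245),2.12)
print(manip.sense()['force'],manip.sense()['finger_gap'])"
```

```text
t 5.3 tcp [0.4603 0.373  0.1349] yaw0 2.114 shift [4.41 0.2  0.33] turn [-0.07 -0.1   0.  ] q6 -1.62
[-1.14193311 -0.46507441 -0.55926502] 0.4865173808038718
```

View pics/s5.png

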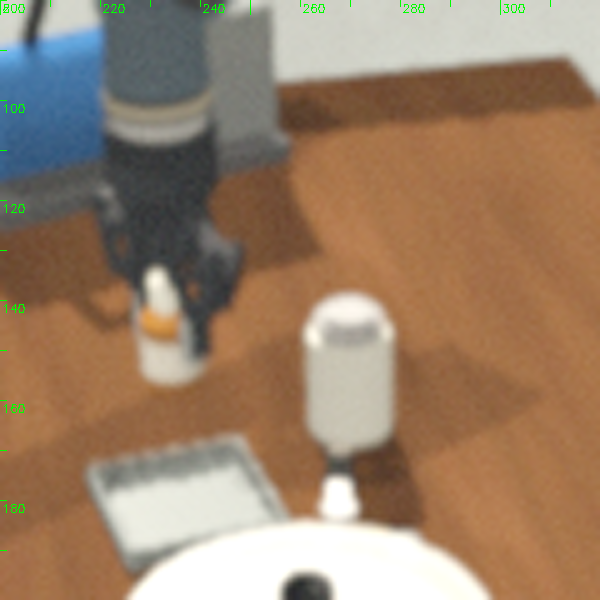

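Call:
carry_out(commands=[[[0.8, 0.2, 0.2, 0, 0, 0, 36], [1.7, 0.2, 0.3, 0, 0, 0, 36], [2.6, 0.2, 0.3, 0, 0, 0, 36], [3.5, 0.2, 0.3, 0, 0, 0, 36], [4.0, 0.2, 0.3, 0, 0, 0, 36]]])

```text
t: 5.8
tcp_pos: [0.4665, 0.3831, 0.0378]
tool_rot: [-0.19, 0.681, 0.19, 0.681]
force: [0.2, -0.7, -0.6]
finger_gap: 0.481
```

Call:
carry_out(commands=[[[0.1, 0, 0, 0, 0, 0, 36], [0.2, 0, 0, 0, 0, 0, 36], [0.3, 0, 0, 0, 0, 0, 36], [0.3, 0, 0, 0, 0, 0, 36], [0.3, 0, 0, 0, 0, 0, 36]]])

```text
t: 6.3
tcp_pos: [0.4663, 0.3844, 0.0316]
tool_rot: [-0.19, 0.681, 0.19, 0.681]
force: [0.3, -0.3, -0.0]
finger_gap: 0.481
```

```bash
python3 -c "
from h import *
s=snap('side')
crop(s,(180,120,300,220),5,'s6')
plan((.464,.381,.0245),2.12)
print(manip.sense()['force'],manip.sense()['finger_gap'])"
```

```text
t 6.35 tcp [0.4663 0.3844 0.0315] yaw0 2.116 shift [ 0.28 -0.07 -0.15] turn [-0.05  0.01  0.  ] q6 -1.61
[ 0.11682654 -0.33338769 -0.59809405] 0.48127354258890376
```

View pics/s6.png

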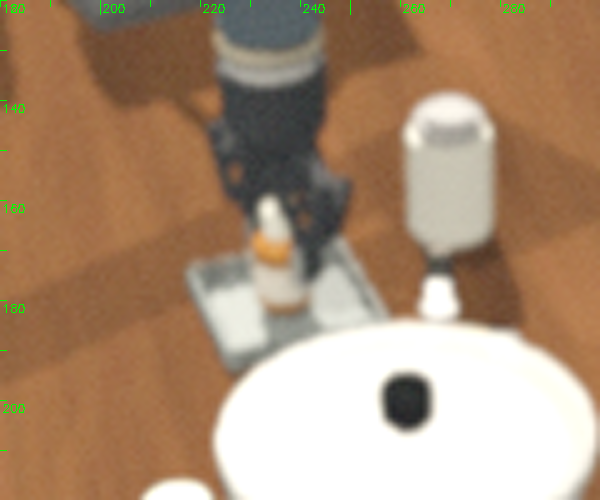

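```bash
python3 -c "
from h import *
s=snap('side')
print(proj(s,[(.464,.381,.004),(.464,.381,.054),(.464,.381,.084)]))
"
```

```text
[[237.42655734 181.82896016]
 [236.65621614 170.34579193]
 [236.18263557 163.25392668]]
```

Call:
carry_out(commands=[[[0.1, 0, 0, 0, 0, 0, 36], [0.2, 0, 0, 0, 0, 0, 36], [0.3, 0, 0, 0, 0, 0, 36], [0.3, 0, 0, 0, 0, 0, 36], [0.3, 0, 0, 0, 0, 0, 36]]])

```text
t: 6.9
tcp_pos: [0.4659, 0.3842, 0.0246]
tool_rot: [-0.19, 0.681, 0.19, 0.681]
force: [-1.9, -1.4, 8.9]
finger_gap: 0.483
```

Call:
carry_out(commands=[[[-0.05, 0, 0, 0, 0, 0, 48], [-0.05, 0, 0, 0, 0, 0, 52], [-0.05, 0, 0, 0, 0, 0, 58], [-0.05, 0, 0, 0, 0, 0, 62], [-0.05, 0, 0, 0, 0, 0, 62]]])

```text
t: 7.4
tcp_pos: [0.4659, 0.3841, 0.0243]
tool_rot: [-0.19, 0.681, 0.19, 0.681]
force: [-0.3, 0.4, 0.3]
finger_gap: 0.724
```

```bash
python3 -c "
from h import *
s=snap('side')
crop(s,(180,120,300,220),5,'s7')
plan((.464,.381,.0245),2.12)
print(manip.sense()['force'],manip.sense()['finger_gap'])"
```

```text
t 7.45 tcp [0.4659 0.3841 0.0244] yaw0 2.116 shift [-0.   -0.07 -0.13] turn [-0.05 -0.   -0.  ] q6 -1.61
[ 0.25306231 -0.96296446 -0.17347217] 0.7246981332530998
```

View pics/s7.png

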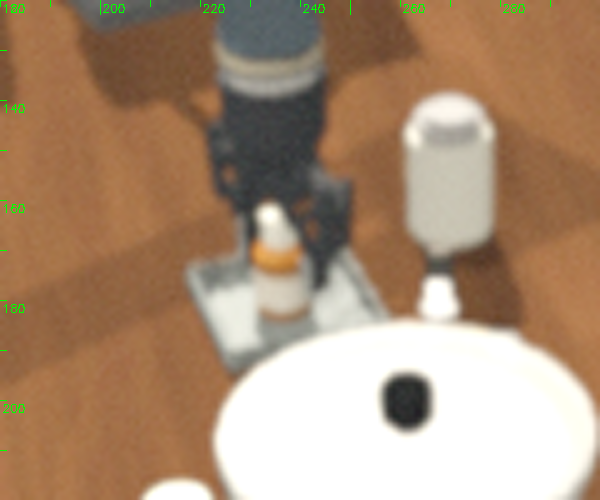

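Call:
carry_out(commands=[[[-0.1, 0, 0, 0, 0, 0, 80], [-0.5, 0, 0, 0, 0, 0, 85], [-1.3, 0, 0, 0, 0, 0, 85], [-2.5, 0, 0, 0, 0, 0, 85], [-4, 0, 0, 0, 0, 0, 85]]])

```text
t: 7.95
tcp_pos: [0.4651, 0.3836, 0.1251]
tool_rot: [-0.19, 0.682, 0.19, 0.68]
force: [0.5, -0.2, 0.2]
finger_gap: 0.993
```

Call:
carry_out(commands=[[[-1, 0, 0, 0, 0, 0, 85], [-2, 0, 0, 0, 0, 0, 85], [-3, 0, 0, 0, 0, 0, 85], [-4, 0, 0, 0, 0, 0, 85], [-4, 0, 0, 0, 0, 0, 85]]])

```text
t: 8.45
tcp_pos: [0.4681, 0.3855, 0.2295]
tool_rot: [-0.19, 0.678, 0.191, 0.684]
force: [-0.4, 0.2, -0.1]
finger_gap: 0.995
```

```bash
python3 -c "
from h import *
s=snap('side')
crop(s,(180,120,300,220),5,'s8')
plan((.495,.0845,.22),2.12)
print(manip.sense()['force'],manip.sense()['finger_gap'])"
```

```text
t 8.5 tcp [0.4669 0.3848 0.2272] yaw0 2.116 shift [  0.26 -10.85  -5.27] turn [-0.05  0.06  0.  ] q6 -1.61
[ 0.33377213 -0.20604746 -0.06499051] 0.9945555956279423
```

View pics/s8.png

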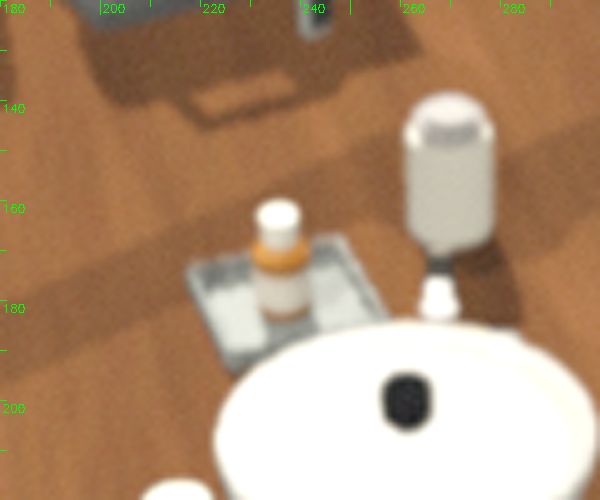

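Call:
carry_out(commands=[[[0.2, -2, -1, 1.6, 0, 0, 85], [0.2, -4, -2, 3.2, 0, 0, 85], [0.2, -6, -3, 4.8, 0, 0, 85], [0.2, -8, -4, 6.4, 0, 0, 85], [0.2, -8.9, -4.4, 8, 0, 0, 85]]])

```text
t: 9.0
tcp_pos: [0.4859, 0.135, 0.2186]
tool_rot: [0.056, 0.706, -0.056, 0.704]
force: [0.5, 0.7, 0.6]
finger_gap: 0.993
```

```bash
python3 -c "
from h import *
plan((.495,.0845,.22),.714)"
```

```text
t 9.0 tcp [0.4859 0.135  0.2186] yaw0 1.412 shift [-0.06 -1.94  0.68] turn [ 8.   -0.03  0.02] q6 -1.36
```

Call:
carry_out(commands=[[[0, -0.8, 0.3, 1.6, 0, 0, 85], [0, -1.7, 0.6, 3.2, 0, 0, 85], [0, -1.7, 0.6, 4.8, 0, 0, 85], [0, -1.7, 0.6, 6.4, 0, 0, 85], [0, -1.7, 0.6, 8, 0, 0, 85]]])

```text
t: 9.5
tcp_pos: [0.4945, 0.0921, 0.2185]
tool_rot: [0.294, 0.644, -0.295, 0.642]
force: [0.7, 0.2, -0.2]
finger_gap: 0.997
```

```bash
python3 -c "
from h import *
s=snap('side');t=snap('top')
crop(s,(200,120,320,240),5,'s9')
crop(t,(200,150,320,270),5,'t9')
st=manip.sense(); m=R.from_quat(st['tool_rot']).as_matrix(); p=st['tcp_pos']
print(proj(s,[p-.013*m[:,0]+.0427*m[:,1],p-.013*m[:,0]-.0427*m[:,1],p+[0,0,.125-p[2]]]))
plan((.495,.0845,.22),.714)"
```

```text
[[268.52663969 162.60480556]
 [250.74881194 175.42138339]
 [260.73760414 198.66494614]]
t 9.6 tcp [0.4946 0.0925 0.2186] yaw0 0.719 shift [-0.06 -0.2   0.25] turn [ 0.06 -0.02  0.02] q6 -0.76
```

View pics/s9.png

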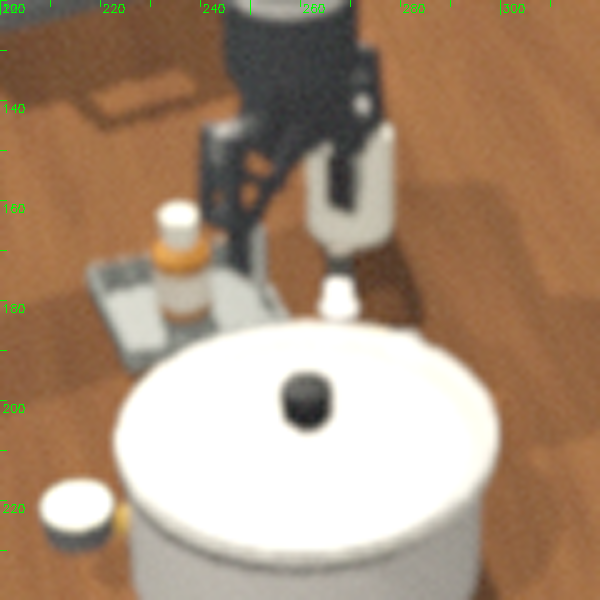

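View pics/t9.png

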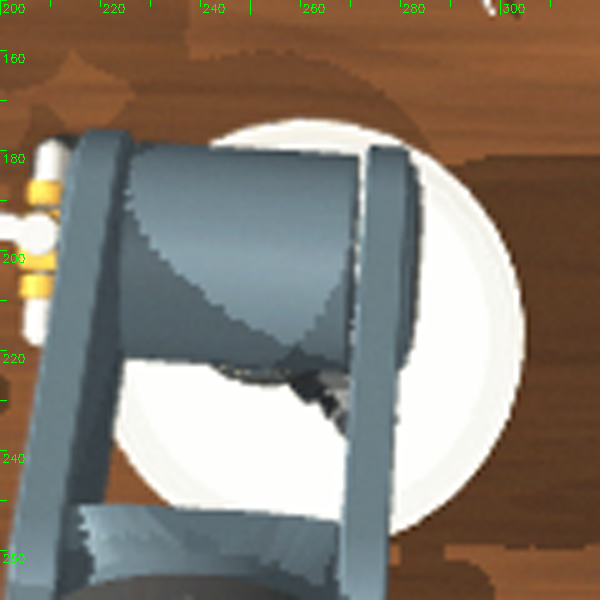

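Call:
carry_out(commands=[[[0, -0.2, 0.2, 0, 0, 0, 85], [1, -0.2, 0.2, 0, 0, 0, 85], [2, -0.2, 0.2, 0, 0, 0, 85], [3, -0.2, 0.2, 0, 0, 0, 85], [3.5, -0.2, 0.2, 0, 0, 0, 85]]])

```text
t: 10.1
tcp_pos: [0.4936, 0.0852, 0.13]
tool_rot: [0.291, 0.646, -0.292, 0.643]
force: [0.2, -0.3, -0.5]
finger_gap: 0.997
```

Call:
carry_out(commands=[[[0, 0, 0, 0, 0, 0, 85], [0, 0, 0, 0, 0, 0, 85], [0, 0, 0, 0, 0, 0, 85], [0, 0, 0, 0, 0, 0, 85], [0, 0, 0, 0, 0, 0, 85]]])

```text
t: 10.6
tcp_pos: [0.4955, 0.0855, 0.1329]
tool_rot: [0.292, 0.644, -0.292, 0.645]
force: [0.5, -0.5, 0.1]
finger_gap: 0.997
```

```bash
python3 -c "
from h import *
s=snap('side')
crop(s,(200,120,320,240),5,'s10')
plan((.495,.0845,.104),.714)"
```

```text
t 10.65 tcp [0.4954 0.0855 0.1327] yaw0 0.72 shift [ 1.15 -0.04  0.02] turn [ 0.07  0.01 -0.01] q6 -0.77
```

View pics/s10.png

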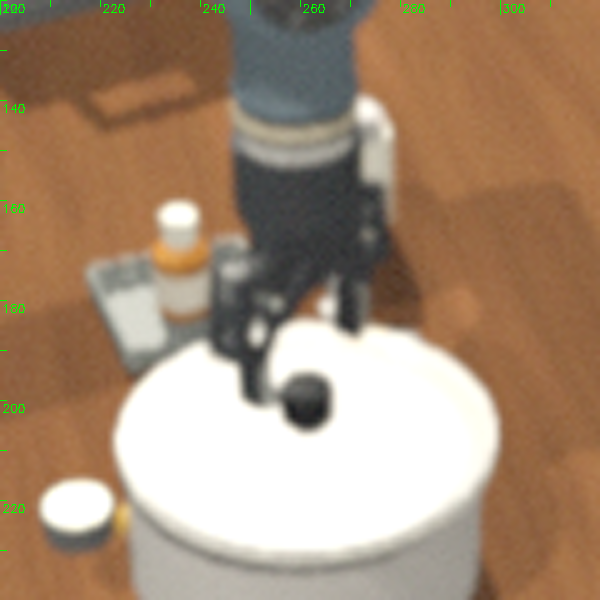

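Call:
carry_out(commands=[[[0.5, 0, 0, 0, 0, 0, 85], [1.1, 0, 0, 0, 0, 0, 85], [1.1, 0, 0, 0, 0, 0, 60], [1.1, 0, 0, 0, 0, 0, 45], [1.1, 0, 0, 0, 0, 0, 45]]], force=60)

```text
t: 11.15
tcp_pos: [0.4956, 0.0855, 0.1052]
tool_rot: [0.292, 0.644, -0.292, 0.644]
force: [0.2, -0.5, 0.2]
finger_gap: 0.533
```

Call:
carry_out(commands=[[[0, 0, 0, 0, 0, 0, 45], [0, 0, 0, 0, 0, 0, 30], [0, 0, 0, 0, 0, 0, 30], [0, 0, 0, 0, 0, 0, 30], [0, 0, 0, 0, 0, 0, 30]]])

```text
t: 11.65
tcp_pos: [0.4954, 0.0854, 0.1054]
tool_rot: [0.292, 0.644, -0.292, 0.644]
force: [-0.3, 0.0, 5.4]
finger_gap: 0.408
```

```bash
python3 -c "
from h import *
s=snap('side')
crop(s,(200,120,320,240),5,'s11')
plan((.495,.0845,.104),.714);print(manip.sense()['force'])"
```

```text
t 11.7 tcp [0.4954 0.0854 0.1055] yaw0 0.72 shift [ 0.06 -0.04  0.02] turn [ 0.07  0.01 -0.01] q6 -0.77
[-1.25042371 -0.56037388  5.1576119 ]
```

View pics/s11.png

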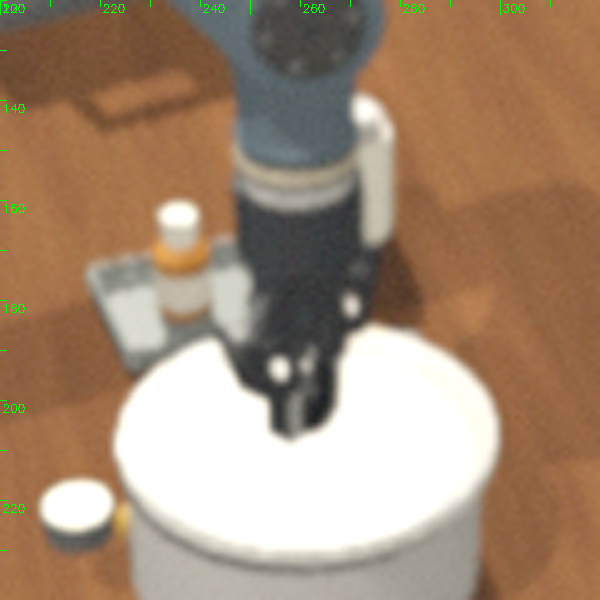

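Call:
carry_out(commands=[[[-0.1, 0, 0, 0, 0, 0, 30], [-0.3, 0, 0, 0, 0, 0, 30], [-0.6, 0, 0, 0, 0, 0, 30], [-1, 0, 0, 0, 0, 0, 30], [-1.4, 0, 0, 0, 0, 0, 30]]])

```text
t: 12.2
tcp_pos: [0.4949, 0.0856, 0.1403]
tool_rot: [0.292, 0.644, -0.292, 0.644]
force: [-0.7, -0.2, -5.2]
finger_gap: 0.405
```

```bash
python3 -c "
from h import *
s=snap('side')
crop(s,(200,120,320,240),5,'s12')
print(manip.sense()['force'],manip.sense()['ft_torque'],manip.sense()['tcp_pos'])"
```

```text
[-0.34291262 -0.02890013 -5.22438878] [ 0.00143748 -0.04328784 -0.00841397] [0.49610366 0.0855498  0.14192268]
```

View pics/s12.png

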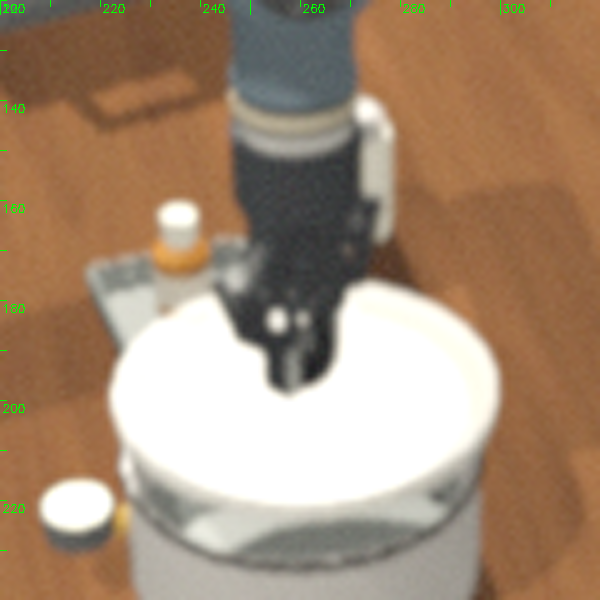

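```bash
python3 -c "
from h import *
plan((.66,-.19,.2),.714)"
```

```text
t 12.25 tcp [0.4961 0.0855 0.1419] yaw0 0.72 shift [-2.3  -2.33 12.62] turn [ 0.06  0.02 -0.03] q6 -0.77
```

Call:
carry_out(commands=[[[-1, 0, 0.3, 0, 0, 0, 30], [-2, -0.2, 1.2, 0, 0, 0, 30], [-2.3, -0.5, 2.7, 0, 0, 0, 30], [-2.3, -0.8, 4.3, 0, 0, 0, 30], [-2.3, -1.1, 6, 0, 0, 0, 30]]])

```text
t: 12.75
tcp_pos: [0.5735, -0.0462, 0.1981]
tool_rot: [0.292, 0.644, -0.292, 0.644]
force: [0.4, 0.1, -5.8]
finger_gap: 0.408
```

Call:
carry_out(commands=[[[0, -0.3, 1.7, 0, 0, 0, 30], [0, -0.6, 3.3, 0, 0, 0, 30], [0, -0.9, 4.9, 0, 0, 0, 30], [0, -1.1, 6.1, 0, 0, 0, 30], [0, -1.2, 6.5, 0, 0, 0, 30]]])

```text
t: 13.25
tcp_pos: [0.6593, -0.1913, 0.197]
tool_rot: [0.292, 0.643, -0.293, 0.645]
force: [-0.1, 1.5, -6.0]
finger_gap: 0.405
```

```bash
python3 -c "
from h import *
t=snap('top','t13')
s=snap('side','s13')
plan((.66,-.19,.0235),.714); print(manip.sense()['force'],manip.sense()['finger_gap'])"
```

```text
t 13.35 tcp [ 0.6578 -0.189   0.1966] yaw0 0.717 shift [6.92 0.04 0.09] turn [ 0.04 -0.    0.  ] q6 -1.16
[-1.08657265  0.58763701 -6.26183319] 0.4027412826404213
```

View pics/t13.png

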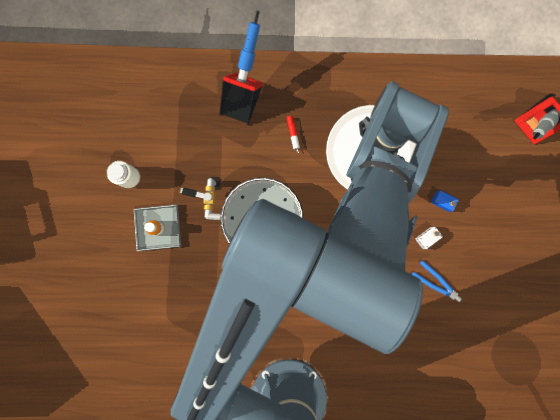

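View pics/s13.png

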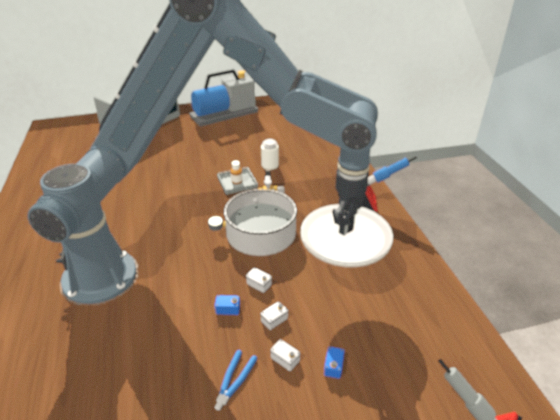

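Call:
carry_out(commands=[[[1.2, 0, 0, 0, 0, 0, 30], [2.6, 0, 0, 0, 0, 0, 30], [4, 0, 0, 0, 0, 0, 30], [5.3, 0, 0, 0, 0, 0, 30], [6, 0, 0, 0, 0, 0, 30]]])

```text
t: 13.85
tcp_pos: [0.6546, -0.1844, 0.044]
tool_rot: [0.292, 0.647, -0.291, 0.641]
force: [0.0, 1.1, -7.2]
finger_gap: 0.403
```

Call:
carry_out(commands=[[[0.2, 0, 0, 0, 0, 0, 30], [0.4, 0, 0, 0, 0, 0, 30], [0.6, 0, 0, 0, 0, 0, 30], [0.7, 0, 0, 0, 0, 0, 30], [0.7, 0, 0, 0, 0, 0, 30]]])

```text
t: 14.35
tcp_pos: [0.6581, -0.1876, 0.0304]
tool_rot: [0.292, 0.644, -0.292, 0.644]
force: [-1.2, -1.0, -5.8]
finger_gap: 0.402
```

Call:
carry_out(commands=[[[0.06, 0, 0, 0, 0, 0, 30], [0.12, 0, 0, 0, 0, 0, 30], [0.2, 0, 0, 0, 0, 0, 30], [0.25, 0, 0, 0, 0, 0, 30], [0.25, 0, 0, 0, 0, 0, 30]]])

```text
t: 14.85
tcp_pos: [0.6577, -0.1874, 0.0236]
tool_rot: [0.292, 0.644, -0.292, 0.644]
force: [-0.7, 0.4, -3.0]
finger_gap: 0.406
```

Call:
carry_out(commands=[[[0.04, 0, 0, 0, 0, 0, 30], [0.04, 0, 0, 0, 0, 0, 38], [0.04, 0, 0, 0, 0, 0, 45], [0.04, 0, 0, 0, 0, 0, 60], [0.04, 0, 0, 0, 0, 0, 75]]])

```text
t: 15.35
tcp_pos: [0.6582, -0.1876, 0.0227]
tool_rot: [0.292, 0.644, -0.292, 0.644]
force: [-0.2, 0.5, -0.2]
finger_gap: 0.848
```

Call:
carry_out(commands=[[[0, 0, 0, 0, 0, 0, 85], [-0.5, 0, 0, 0, 0, 0, 85], [-2, 0, 0, 0, 0, 0, 85], [-4, 0, 0, 0, 0, 0, 85], [-6, 0, 0, 0, 0, 0, 85]]])

```text
t: 15.85
tcp_pos: [0.6573, -0.1873, 0.1742]
tool_rot: [0.292, 0.644, -0.292, 0.644]
force: [1.2, -0.1, -0.3]
finger_gap: 0.995
```

```bash
python3 -c "
from h import *
s=snap('side','s14');t=snap('top','t14')
crop(s,(190,160,300,270),5,'s14p');crop(t,(200,150,360,270),5,'t14p')
plan((.4397,-.1362,.2),.714); print(manip.sense()['force'],manip.sense()['finger_gap'])"
```

```text
t 15.95 tcp [ 0.6631 -0.1897  0.1825] yaw0 0.72 shift [-0.87 -5.3  -7.48] turn [ 0.06  0.19 -0.09] q6 -1.16
[ 1.3491481  -0.42088337  0.83972889] 0.995782084474952
```

View pics/s14.png

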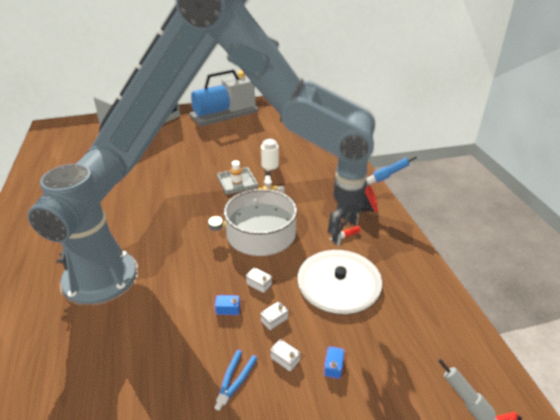

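View pics/t14p.png

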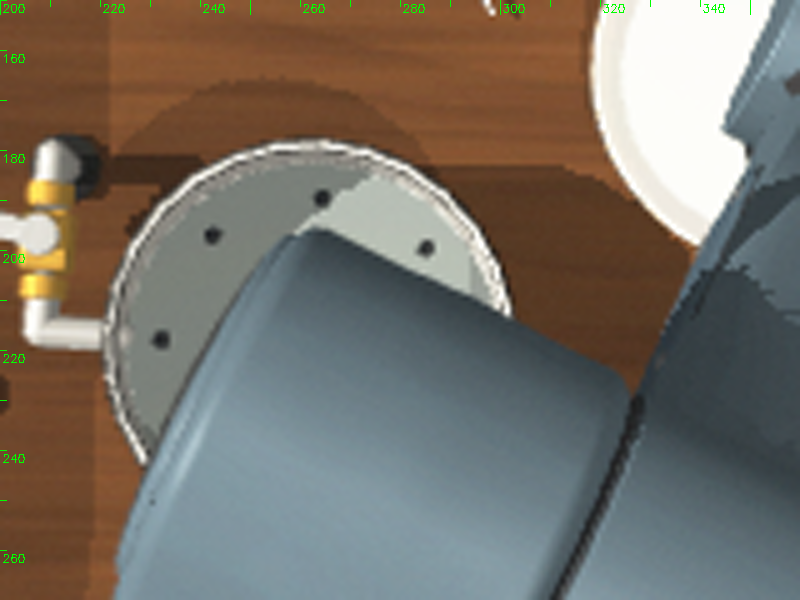

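View pics/s14p.png

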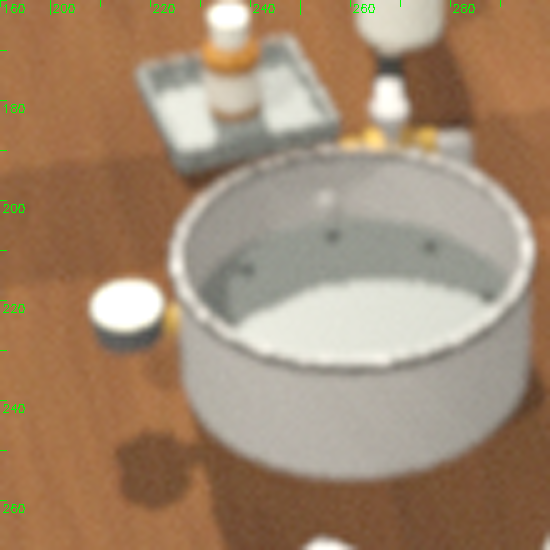

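```bash
cat > fit.py <<'E'
from h import *
from scipy.optimize import least_squares
def fit(views,z=.034):
    """views: list of (snap, [4 top corners px: order +x+y,+x-y,-x-y,-x+y in module frame], connector px or None)"""
    def res(p):
        x,y,w=p; c=np.array([[30,19],[30,-19],[-30,-19],[-30,19]])*1e-3
        Rm=np.array([[np.cos(w),-np.sin(w)],[np.sin(w),np.cos(w)]]); W=np.c_[c@Rm.T+[x,y],np.full(4,z)]
        r=[]
        for s,a,cn in views:
            r+=list((proj(s,W)-np.array(a)).ravel())
            if cn is not None: r+=list((proj(s,[[x+.019*np.cos(w),y+.019*np.sin(w),z+.008]])-[cn]).ravel())
        return np.array(r)
    best=min((least_squares(res,[.45,-.25,w]) for w in np.arange(-3,3,.8)),key=lambda r:r.cost)
    return best.x.round(4),np.sqrt(np.mean(best.fun**2)).round(2)
E
cat > f1.py <<'E'
from fit import *
t=snap('top');s=snap('side')
cv=lambda c,o:(o[0]+(c[0]+.5)/4-.5,o[1]+(c[1]+.5)/4-.5)
mods={1:([(136,192),(170,232),(107,285),(73,243)],[(288,86),(254,130),(185,92),(220,50)],(146,220),(258,92)),
2:([(315,177),(352,246),(300,272),(262,200)],[(352,226),(281,276),(243,237),(313,187)],(301,198),(321,207)),
3:([(497,187),(531,228),(461,276),(427,238)],[(400,390),(358,442),(283,384),(322,338)],(508,213),(368,396))}
for k,(a,b,c,d) in mods.items():
    # order to module frame: connector end is near which corners
    best=[]
    A=[cv(x,(310,180)) for x in a]; B=[cv(x,(200,255)) for x in b]
    for sh in range(4):
        for rv in (1,-1):
            AA=np.roll(A,sh,0)[::rv]; BB=np.roll(B,sh,0)[::rv]
            best.append((fit([(t,AA,cv(c,(310,180)))]),fit([(s,BB,cv(d,(200,255)))]),fit([(t,AA,cv(c,(310,180))),(s,BB,cv(d,(200,255)))])))
    b=min(best,key=lambda q:q[2][1]); print(k,b)
E
python3 f1.py
```

```text
1 ((array([ 0.441 , -0.1356,  5.4138]), np.float64(0.32)), (array([ 0.4376, -0.1407, -0.8418]), np.float64(0.82)), (array([ 0.4394, -0.1373, -0.8575]), np.float64(0.91)))
2 ((array([ 0.4535, -0.2663,  0.4706]), np.float64(0.69)), (array([ 0.4501, -0.2714,  0.4786]), np.float64(0.34)), (array([ 0.4518, -0.2684,  0.4749]), np.float64(0.91)))
3 ((array([ 0.4502, -0.387 ,  5.3604]), np.float64(0.53)), (array([ 0.4477, -0.391 , -0.9234]), np.float64(0.62)), (array([ 0.4488, -0.389 , -0.9237]), np.float64(0.85)))
```

```bash
python3 -c "
from h import *
plan((.4398,-.137,.12),.708)"
```

```text
t 16.05 tcp [ 0.6588 -0.1879  0.1755] yaw0 0.719 shift [ 2.17 -5.25 -7.31] turn [ 0.13  0.05 -0.02] q6 -1.16
```

Call:
carry_out(commands=[[[0, -1, -1.4, 0.1, 0, 0, 85], [0.5, -2.1, -2.9, 0.1, 0, 0, 85], [1, -3.2, -4.4, 0.1, 0, 0, 85], [1.6, -4.3, -5.9, 0.1, 0, 0, 85], [2.1, -5.1, -7.2, 0.1, 0, 0, 85]]])

```text
t: 16.55
tcp_pos: [0.4389, -0.1342, 0.1184]
tool_rot: [0.295, 0.645, -0.295, 0.641]
force: [0.4, -0.7, 0.4]
finger_gap: 0.995
```

Call:
carry_out(commands=[[[0, 0, 0, 0, 0, 0, 85], [0, 0, 0, 0, 0, 0, 85], [0, 0, 0, 0, 0, 0, 85], [0, 0, 0, 0, 0, 0, 85], [0, 0, 0, 0, 0, 0, 85]]])

```text
t: 17.05
tcp_pos: [0.4445, -0.1366, 0.12]
tool_rot: [0.295, 0.642, -0.295, 0.643]
force: [-0.5, -0.1, 0.3]
finger_gap: 0.993
```

```bash
python3 -c "
from h import *
s=snap('side','s15');t=snap('top','t15')
plan((.4398,-.137,.004),.708); print(manip.sense()['force'],manip.sense()['finger_gap'])"
```

```text
t 17.15 tcp [ 0.4439 -0.1363  0.12  ] yaw0 0.711 shift [ 4.64 -0.14 -0.09] turn [ 0.03  0.01 -0.  ] q6 -1.25
[ 0.01483219 -0.9812965  -0.42326864] 0.9964419467710791
```

View pics/s15.png

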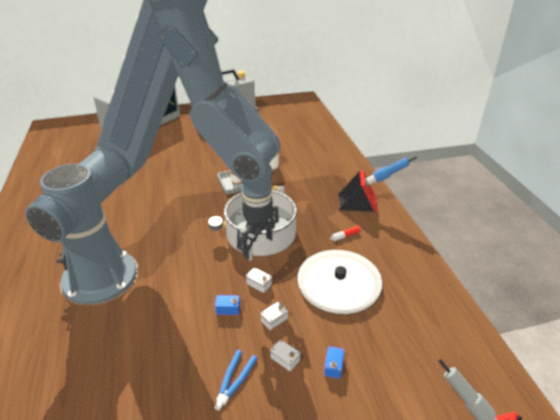

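View pics/t15.png

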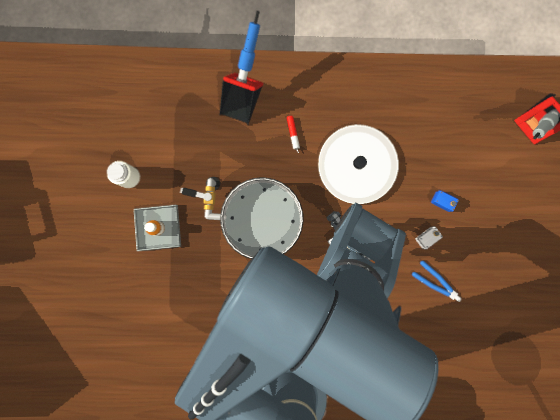

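Call:
carry_out(commands=[[[0.8, -0.1, -0.1, 0, 0, 0, 85], [1.8, -0.1, -0.1, 0, 0, 0, 85], [2.8, -0.1, -0.1, 0, 0, 0, 85], [3.7, -0.1, -0.1, 0, 0, 0, 85], [4.2, -0.1, -0.1, 0, 0, 0, 85]]])

```text
t: 17.65
tcp_pos: [0.4396, -0.1357, 0.0134]
tool_rot: [0.295, 0.643, -0.295, 0.642]
force: [0.0, 0.3, 1.1]
finger_gap: 0.996
```

```bash
python3 -c "
from h import *
s=snap('side')
crop(s,(200,200,320,320),5,'s16')
plan((.4398,-.137,.005),.708); print(manip.sense()['force'],manip.sense()['finger_gap'])"
```

```text
t 17.7 tcp [ 0.439  -0.1354  0.0123] yaw0 0.711 shift [ 0.29 -0.02  0.07] turn [ 0.03 -0.04  0.01] q6 -1.25
[ 0.22504174 -0.03515    -1.08298408] 0.9966709470054151
```

View pics/s16.png

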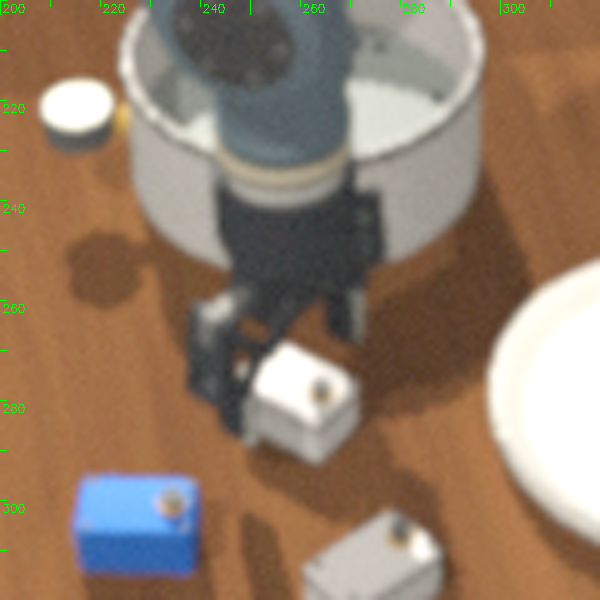

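Call:
carry_out(commands=[[[0.2, 0, 0, 0, 0, 0, 60], [0.2, 0, 0, 0, 0, 0, 46], [0.2, 0, 0, 0, 0, 0, 32], [0.2, 0, 0, 0, 0, 0, 32], [0.2, 0, 0, 0, 0, 0, 32]]], force=40)

```text
t: 18.2
tcp_pos: [0.4402, -0.136, 0.0107]
tool_rot: [0.295, 0.642, -0.295, 0.643]
force: [-0.2, 0.4, 3.6]
finger_gap: 0.435
```

Call:
carry_out(commands=[[[0, 0, 0, 0, 0, 0, 32], [0, 0, 0, 0, 0, 0, 32], [-0.2, 0, 0, 0, 0, 0, 32], [-0.8, 0, 0, 0, 0, 0, 32], [-1.6, 0, 0, 0, 0, 0, 32]]])

```text
t: 18.7
tcp_pos: [0.4389, -0.1353, 0.0498]
tool_rot: [0.295, 0.644, -0.295, 0.642]
force: [0.3, 0.1, -0.5]
finger_gap: 0.44
```

```bash
python3 -c "
from h import *
s=snap('side')
crop(s,(200,200,320,320),5,'s17')
print(manip.sense()['force'],manip.sense()['finger_gap']*85.4,manip.sense()['tcp_pos'])"
```

```text
[-0.04296461 -0.02181013  1.18639348] 37.02315915025341 [ 0.44037184 -0.13606372  0.05246343]
```

View pics/s17.png

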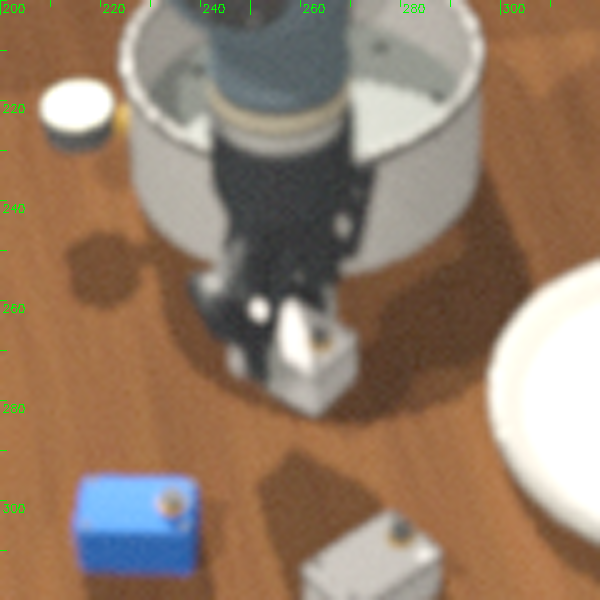

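```bash
python3 -c "
from h import *
t=snap('top')
crop(t,(205,160,325,270),5,'t18')
for c in [(.4954,.0854),(.493,.083),(.498,.088)]:
    a=np.linspace(0,2*np.pi,8,endpoint=False)
    print(c,proj(t,[(c[0]+.11*np.cos(x),c[1]+.11*np.sin(x),.09) for x in a]).round(1)[[0,2,4,6]].tolist())
plan((.523,.037,.17),.524)"
```

```text
(0.4954, 0.0854) [[262.0, 176.3], [220.0, 216.1], [260.2, 258.2], [302.0, 217.7]]
(0.493, 0.083) [[262.9, 177.2], [220.9, 217.1], [261.0, 259.1], [302.9, 218.6]]
(0.498, 0.088) [[261.1, 175.4], [219.0, 215.2], [259.2, 257.2], [301.1, 216.7]]
t 18.8 tcp [ 0.4407 -0.1363  0.0515] yaw0 0.711 shift [-4.74  7.02 -3.09] turn [ 2.14  0.04 -0.02] q6 -1.25
```

View pics/t18.png

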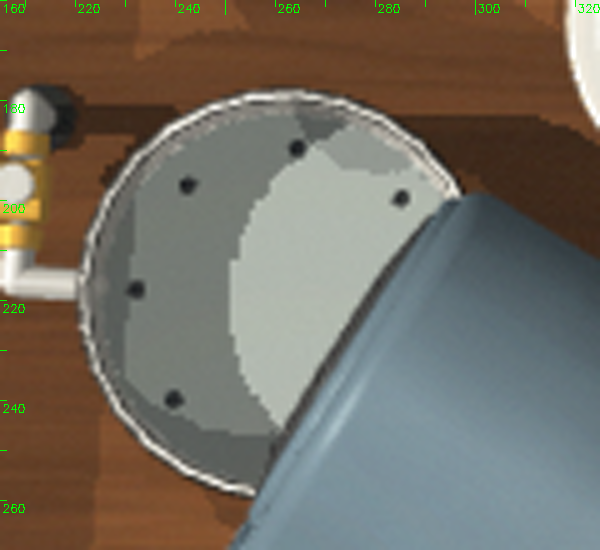

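Call:
carry_out(commands=[[[-1.8, 0, 0, 0, 0, 0, 32], [-3.4, 0, 0, 0, 0, 0, 32], [-4.5, 1, -0.5, 0.5, 0, 0, 32], [-4.7, 2.7, -1.2, 1.5, 0, 0, 32], [-4.7, 4.4, -1.9, 2.1, 0, 0, 32]]])

```text
t: 19.3
tcp_pos: [0.4932, -0.0275, 0.1684]
tool_rot: [0.354, 0.611, -0.354, 0.613]
force: [0.3, -0.9, -1.4]
finger_gap: 0.436
```

```bash
python3 -c "
from h import *
plan((.5205,.0365,.13),.524)"
```

```text
t 19.3 tcp [ 0.4932 -0.0275  0.1684] yaw0 0.522 shift [ 1.54  2.22 -1.68] turn [-0.02  0.02 -0.02] q6 -0.8
```

Call:
carry_out(commands=[[[0, 1, -0.8, 0, 0, 0, 32], [0, 2.1, -1.6, 0, 0, 0, 32], [0.5, 2.1, -1.6, 0, 0, 0, 32], [1, 2.1, -1.6, 0, 0, 0, 32], [1, 2.1, -1.6, 0, 0, 0, 32]]])

```text
t: 19.8
tcp_pos: [0.5154, 0.0337, 0.1401]
tool_rot: [0.351, 0.615, -0.353, 0.611]
force: [-0.2, 0.4, -1.8]
finger_gap: 0.433
```

```bash
python3 -c "
from h import *
s=snap('side')
crop(s,(200,140,320,250),5,'s19')
plan((.5205,.0365,.0467),.524)"
```

```text
t 19.85 tcp [0.5161 0.0333 0.1409] yaw0 0.528 shift [ 3.77  0.23 -0.01] turn [ 0.04 -0.03  0.03] q6 -0.68
```

View pics/s19.png

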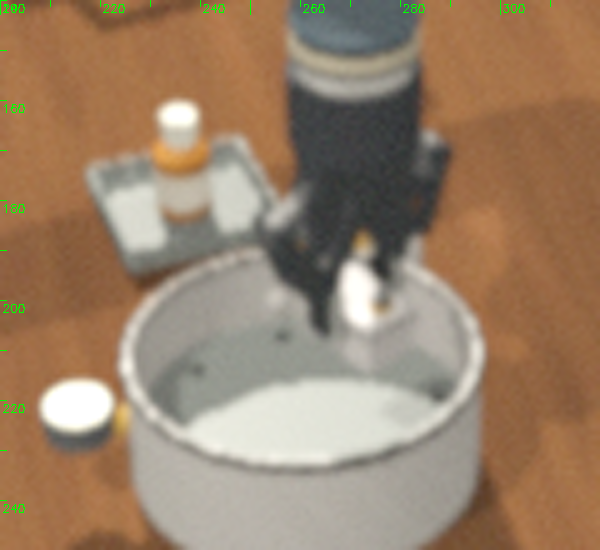

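Call:
carry_out(commands=[[[0.3, 0.2, 0, 0, 0, 0, 32], [1.2, 0.2, 0, 0, 0, 0, 32], [2.1, 0.2, 0, 0, 0, 0, 32], [2.9, 0.2, 0, 0, 0, 0, 32], [3.3, 0.2, 0, 0, 0, 0, 32]]])

```text
t: 20.35
tcp_pos: [0.5214, 0.0353, 0.0584]
tool_rot: [0.352, 0.613, -0.353, 0.612]
force: [-0.8, 0.1, -1.0]
finger_gap: 0.438
```

Call:
carry_out(commands=[[[0.1, 0, 0, 0, 0, 0, 32], [0.2, 0, 0, 0, 0, 0, 32], [0.3, 0, 0, 0, 0, 0, 32], [0.3, 0, 0, 0, 0, 0, 32], [0.3, 0, 0, 0, 0, 0, 32]]])

```text
t: 20.85
tcp_pos: [0.522, 0.0355, 0.0529]
tool_rot: [0.353, 0.613, -0.352, 0.613]
force: [-0.4, -0.3, -1.0]
finger_gap: 0.437
```

```bash
python3 -c "
from h import *
plan((.5205,.0365,.0467),.524);print(manip.sense()['force'])"
```

```text
t 20.85 tcp [0.522  0.0355 0.0529] yaw0 0.527 shift [ 0.25 -0.03 -0.07] turn [ 0.04  0.01 -0.01] q6 -0.67
[-0.44819624 -0.2606758  -1.0396446 ]
```

Call:
carry_out(commands=[[[0.08, 0, 0, 0, 0, 0, 32], [0.16, 0, 0, 0, 0, 0, 32], [0.22, 0, 0, 0, 0, 0, 32], [0.27, 0, 0, 0, 0, 0, 32], [0.27, 0, 0, 0, 0, 0, 32]]])

```text
t: 21.35
tcp_pos: [0.5216, 0.0355, 0.0467]
tool_rot: [0.352, 0.613, -0.352, 0.613]
force: [-1.4, 0.3, 7.9]
finger_gap: 0.435
```

Contact on the floor at the expected height. I'm releasing the module now.

Call:
carry_out(commands=[[[0, 0, 0, 0, 0, 0, 42], [0, 0, 0, 0, 0, 0, 50], [0, 0, 0, 0, 0, 0, 58], [0, 0, 0, 0, 0, 0, 60], [-0.4, 0, 0, 0, 0, 0, 60]]])

```text
t: 21.85
tcp_pos: [0.5207, 0.0356, 0.0548]
tool_rot: [0.352, 0.614, -0.353, 0.612]
force: [-0.9, 0.2, 0.1]
finger_gap: 0.701
```

Call:
carry_out(commands=[[[-1, 0, 0, 0, 0, 0, 60], [-2, 0, 0, 0, 0, 0, 60], [-3, 0, 0, 0, 0, 0, 60], [-4, 0, 0, 0, 0, 0, 60], [-5, 0, 0, 0, 0, 0, 60]]])

```text
t: 22.35
tcp_pos: [0.5214, 0.0355, 0.1823]
tool_rot: [0.352, 0.613, -0.352, 0.613]
force: [0.3, 0.4, -1.2]
finger_gap: 0.702
```

```bash
python3 -c "
from h import *
s=snap('side','s20');t=snap('top','t20')
crop(s,(200,160,310,260),5,'s20p')
crop(s,(200,255,360,395),4,'s20m')
plan((.4518,-.2684,.15),-1.096);print(manip.sense()['force'])"
```

```text
t 22.45 tcp [0.524  0.0353 0.1845] yaw0 0.528 shift [ 1.37 -8.62  9.03] turn [-1.739e+01  1.000e-01 -1.000e-02] q6 -0.67
[-0.10731895 -0.46071391 -0.32898344]
```

View pics/s20p.png

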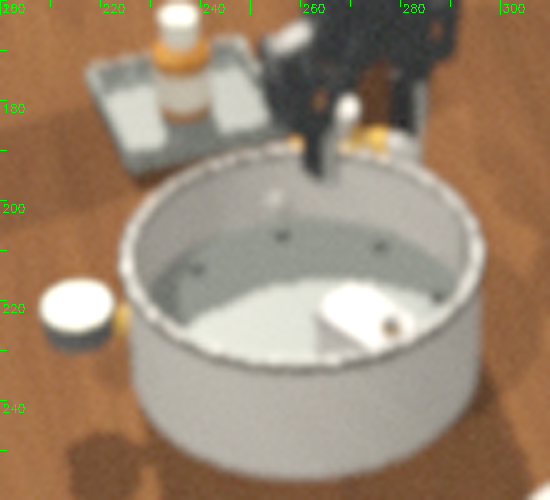

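View pics/s20m.png

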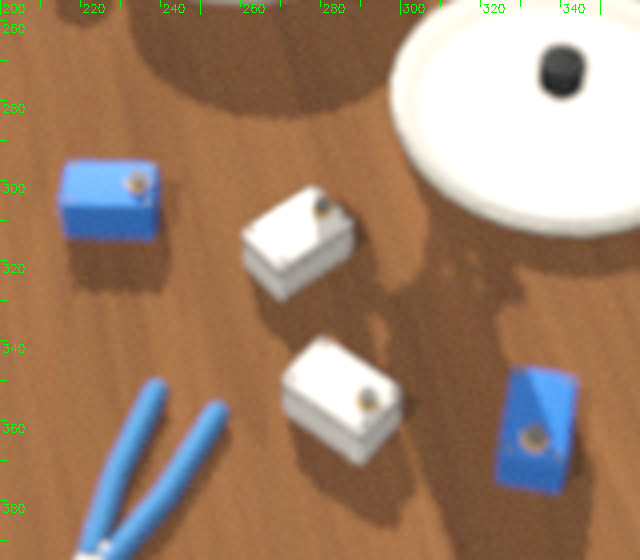

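View pics/t20.png

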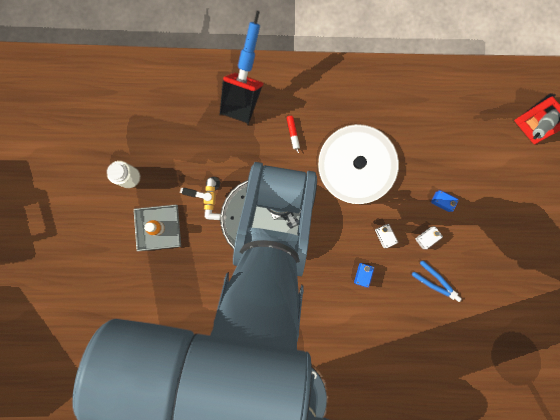

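Call:
carry_out(commands=[[[0, -1.3, 1.3, 1.6, 0, 0, 85], [0.3, -2.6, 2.7, 3.2, 0, 0, 85], [0.6, -3.8, 4, 4.8, 0, 0, 85], [0.8, -5, 5.3, 6.4, 0, 0, 85], [1, -6.2, 6.5, 8, 0, 0, 85]]])

```text
t: 22.95
tcp_pos: [0.4686, -0.1845, 0.155]
tool_rot: [-0.542, -0.454, 0.542, -0.454]
force: [0.3, -0.8, -1.0]
finger_gap: 0.993
```

```bash
python3 -c "
from h import *
plan((.4518,-.2684,.12),-1.096)"
```

```text
t 22.95 tcp [ 0.4686 -0.1845  0.155 ] yaw0 -0.177 shift [ 1.4  -0.07  3.42] turn [1.054e+01 0.000e+00 1.000e-02] q6 -0.42
```

Call:
carry_out(commands=[[[0.3, 0, 1, 1.6, 0, 0, 85], [0.6, 0, 2, 3.2, 0, 0, 85], [0.9, 0, 3.1, 4.8, 0, 0, 85], [1.1, 0, 3.1, 6.4, 0, 0, 85], [1.3, 0, 3.1, 8, 0, 0, 85]]])

```text
t: 23.45
tcp_pos: [0.4556, -0.2601, 0.1223]
tool_rot: [-0.665, -0.241, 0.665, -0.24]
force: [-0.3, 0.3, 0.1]
finger_gap: 0.991
```

```bash
python3 -c "
from h import *
plan((.4518,-.2684,.10),-1.096)"
```

```text
t 23.45 tcp [ 0.4556 -0.2601  0.1223] yaw0 -0.877 shift [0.89 0.16 0.33] turn [2.51 0.   0.01] q6 0.14
```

Call:
carry_out(commands=[[[0.2, 0.1, 0.3, 1.5, 0, 0, 85], [0.5, 0.1, 0.3, 2.5, 0, 0, 85], [0.8, 0.1, 0.3, 2.5, 0, 0, 85], [0.8, 0.1, 0.3, 2.5, 0, 0, 85], [0.8, 0.1, 0.3, 2.5, 0, 0, 85]]])

```text
t: 23.95
tcp_pos: [0.452, -0.2657, 0.1028]
tool_rot: [-0.686, -0.17, 0.687, -0.17]
force: [0.6, 0.2, 0.0]
finger_gap: 0.991
```

```bash
python3 -c "
from h import *
s=snap('side')
crop(s,(200,240,340,360),5,'s21')
plan((.4518,-.2684,.011),-1.096)"
```

```text
t 24.0 tcp [ 0.4523 -0.2659  0.1031] yaw0 -1.086 shift [3.68 0.08 0.06] turn [0.12 0.   0.  ] q6 0.34
```

View pics/s21.png

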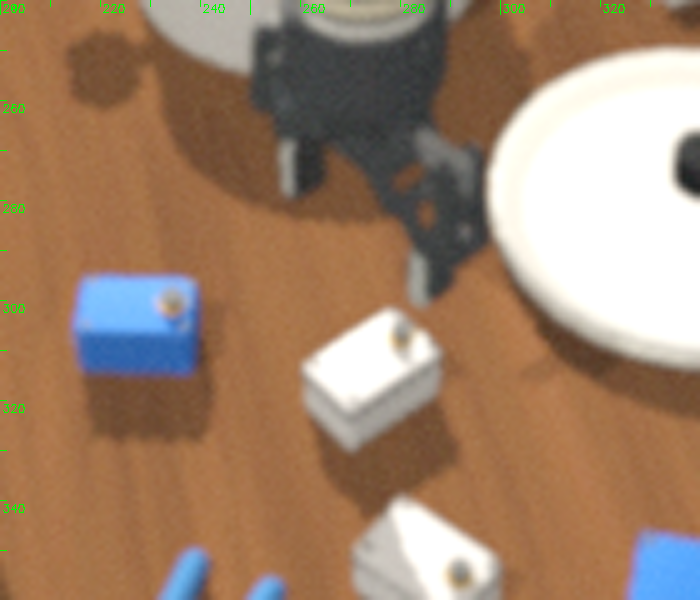

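Call:
carry_out(commands=[[[0.7, 0.1, 0.1, 0.1, 0, 0, 85], [1.6, 0.1, 0.1, 0.1, 0, 0, 85], [2.5, 0.1, 0.1, 0.1, 0, 0, 85], [3.2, 0.1, 0.1, 0.1, 0, 0, 85], [3.5, 0.1, 0.1, 0.1, 0, 0, 85]]])

```text
t: 24.5
tcp_pos: [0.4508, -0.269, 0.0145]
tool_rot: [-0.687, -0.167, 0.688, -0.166]
force: [-0.5, 0.0, 0.1]
finger_gap: 0.996
```

Call:
carry_out(commands=[[[0, 0, 0, 0, 0, 0, 85], [0.1, 0, 0, 0, 0, 0, 60], [0.1, 0, 0, 0, 0, 0, 46], [0.1, 0, 0, 0, 0, 0, 32], [0.1, 0, 0, 0, 0, 0, 32]]])

```text
t: 25.0
tcp_pos: [0.4516, -0.2699, 0.0141]
tool_rot: [0.688, 0.166, -0.687, 0.167]
force: [-0.1, 0.2, 4.9]
finger_gap: 0.436
```

```bash
python3 -c "
from h import *
s=snap('side')
crop(s,(200,240,340,360),5,'s22')
plan((.4518,-.2684,.011),-1.096);print(manip.sense()['force'],manip.sense()['finger_gap']*85.4)"
```

```text
t 25.05 tcp [ 0.4516 -0.2699  0.0141] yaw0 -1.096 shift [ 0.12 -0.05 -0.03] turn [ 0.   -0.01 -0.02] q6 0.34
[-0.3651657   0.03521346  5.8062555 ] 36.81747123131031
```

View pics/s22.png

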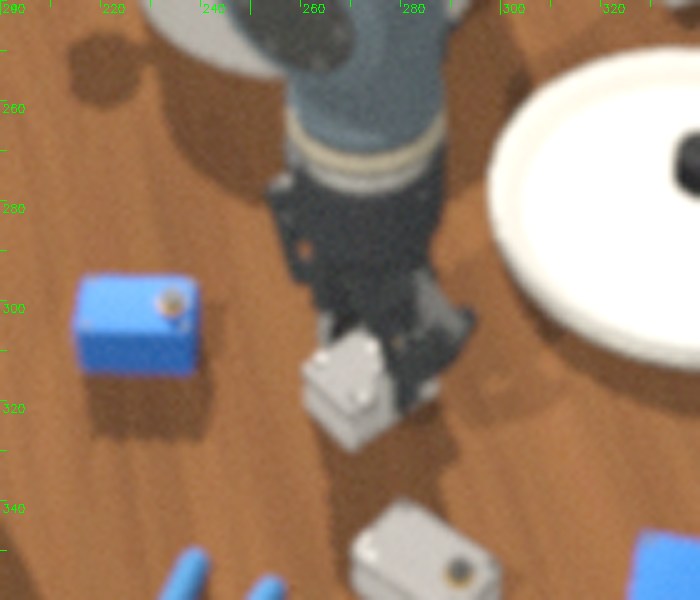

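Call:
carry_out(commands=[[[-0.5, 0, 0, 0, 0, 0, 32], [-2, 0, 0, 0, 0, 0, 32], [-3.8, 0, 0, 0, 0, 0, 32], [-5.4, 0, 0, 0, 0, 0, 32], [-6.2, 0, 0, 0, 0, 0, 32]]])

```text
t: 25.55
tcp_pos: [0.4521, -0.2702, 0.1722]
tool_rot: [0.688, 0.165, -0.686, 0.168]
force: [0.6, -0.1, -2.5]
finger_gap: 0.432
```

```bash
python3 -c "
from h import *
plan((.5205,.1316,.17),-.524);print(manip.sense()['force'],manip.sense()['finger_gap']*85.4)"
```

```text
t 25.55 tcp [ 0.4521 -0.2702  0.1722] yaw0 -1.096 shift [  0.04 -13.04  -9.79] turn [-6.55 -0.   -0.07] q6 0.34
[ 0.64301607 -0.07845682 -2.49334314] 36.90024082046256
```

Call:
carry_out(commands=[[[0, -1.4, -1.1, -1.2, 0, 0, 32], [0, -3, -2.2, -2.4, 0, 0, 32], [0, -4.6, -3.4, -3.6, 0, 0, 32], [0, -6.1, -4.6, -5, 0, 0, 32], [0, -7.6, -5.7, -6.5, 0, 0, 32]]])

```text
t: 26.05
tcp_pos: [0.4908, -0.0333, 0.1688]
tool_rot: [0.613, 0.353, -0.612, 0.354]
force: [1.2, 0.5, -1.0]
finger_gap: 0.439
```

```bash
python3 -c "
from h import *
plan((.5205,.1316,.15),-.524)"
```

```text
t 26.05 tcp [ 0.4908 -0.0333  0.1688] yaw0 -0.524 shift [ 0.75 -2.27 -6.31] turn [ 0.01 -0.   -0.01] q6 0.23
```

Call:
carry_out(commands=[[[0, -0.6, -1.7, 0, 0, 0, 32], [0, -1.2, -3.4, 0, 0, 0, 32], [0, -1.8, -5, 0, 0, 0, 32], [0.3, -2.1, -6, 0, 0, 0, 32], [0.7, -2.1, -6, 0, 0, 0, 32]]])

```text
t: 26.55
tcp_pos: [0.5219, 0.124, 0.1514]
tool_rot: [0.613, 0.353, -0.611, 0.354]
force: [0.2, -0.5, -2.1]
finger_gap: 0.433
```

```bash
python3 -c "
from h import *
s=snap('side')
crop(s,(200,140,320,250),5,'s23')
plan((.5205,.1316,.0501),-.524)"
```

```text
t 26.6 tcp [0.52   0.1222 0.1494] yaw0 -0.525 shift [ 3.97 -0.16 -0.34] turn [-0.01  0.01  0.02] q6 0.55
```

View pics/s23.png

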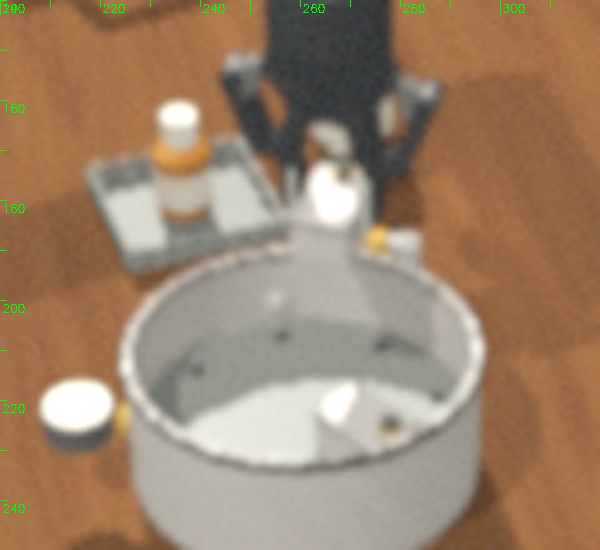

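Call:
carry_out(commands=[[[0, -0.1, -0.3, 0, 0, 0, 32], [0.9, -0.1, -0.3, 0, 0, 0, 32], [1.8, -0.1, -0.3, 0, 0, 0, 32], [2.7, -0.1, -0.3, 0, 0, 0, 32], [3.4, -0.1, -0.3, 0, 0, 0, 32]]])

```text
t: 27.1
tcp_pos: [0.5227, 0.1273, 0.065]
tool_rot: [-0.613, -0.351, 0.614, -0.351]
force: [-0.8, 0.3, -1.8]
finger_gap: 0.433
```

Call:
carry_out(commands=[[[0.1, 0, 0, 0, 0, 0, 32], [0.2, 0, 0, 0, 0, 0, 32], [0.3, 0, 0, 0, 0, 0, 32], [0.3, 0, 0, 0, 0, 0, 32], [0.3, 0, 0, 0, 0, 0, 32]]])

```text
t: 27.6
tcp_pos: [0.5234, 0.1284, 0.0589]
tool_rot: [0.614, 0.352, -0.613, 0.352]
force: [-0.5, 0.4, -1.7]
finger_gap: 0.438
```

```bash
python3 -c "
from h import *
plan((.5205,.1316,.0501),-.524);print(manip.sense()['force'])"
```

```text
t 27.6 tcp [0.5234 0.1284 0.0589] yaw0 -0.529 shift [ 0.35 -0.16 -0.05] turn [-0.05 -0.01 -0.01] q6 0.56
[-0.4806811   0.3736336  -1.68449016]
```

Call:
carry_out(commands=[[[0.1, -0.1, 0, 0, 0, 0, 32], [0.2, -0.1, 0, 0, 0, 0, 32], [0.28, -0.1, 0, 0, 0, 0, 32], [0.36, -0.1, 0, 0, 0, 0, 32], [0.36, -0.1, 0, 0, 0, 0, 32]]])

```text
t: 28.1
tcp_pos: [0.5206, 0.1298, 0.05]
tool_rot: [0.613, 0.352, -0.613, 0.352]
force: [-2.7, 0.4, 7.0]
finger_gap: 0.435
```

Call:
carry_out(commands=[[[0, 0, 0, 0, 0, 0, 42], [0, 0, 0, 0, 0, 0, 50], [0, 0, 0, 0, 0, 0, 58], [0, 0, 0, 0, 0, 0, 60], [-0.4, 0, 0, 0, 0, 0, 60]]])

```text
t: 28.6
tcp_pos: [0.5197, 0.1296, 0.0583]
tool_rot: [-0.612, -0.353, 0.614, -0.352]
force: [-0.6, -0.4, -0.4]
finger_gap: 0.702
```

Call:
carry_out(commands=[[[-1, 0, 0, 0, 0, 0, 60], [-2, 0, 0, 0, 0, 0, 60], [-3, 0, 0, 0, 0, 0, 60], [-4, 0, 0, 0, 0, 0, 60], [-5, 0, 0, 0, 0, 0, 60]]])

```text
t: 29.1
tcp_pos: [0.5205, 0.1297, 0.1858]
tool_rot: [0.613, 0.352, -0.613, 0.352]
force: [-0.4, 0.3, -0.5]
finger_gap: 0.705
```

```bash
python3 -c "
from h import *
s=snap('side','s24');t=snap('top','t24')
crop(s,(200,160,310,260),5,'s24p')
crop(s,(240,315,360,395),5,'s24m')
plan((.4488,-.389,.15),.647);print(manip.sense()['force'])"
```

```text
t 29.2 tcp [0.5232 0.1299 0.1881] yaw0 -0.528 shift [ 1.49  7.88 19.43] turn [-13.47   0.    -0.1 ] q6 0.56
[1.61905848 0.35125167 0.3974083 ]
```

View pics/s24p.png

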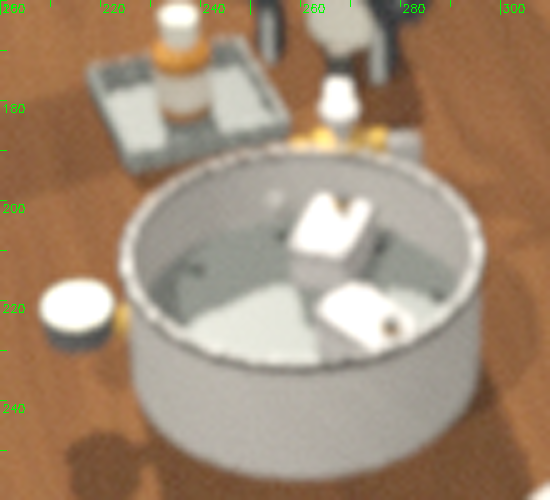

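View pics/s24m.png

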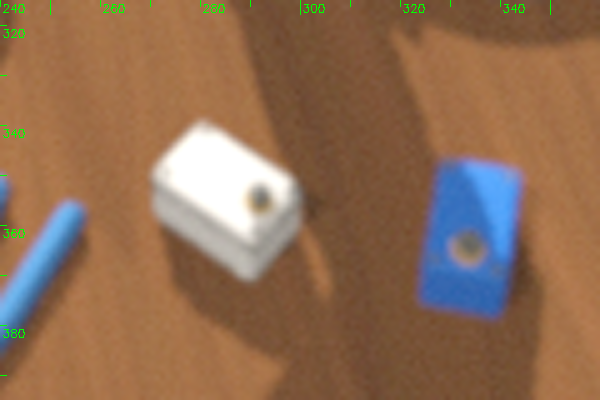

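View pics/t24.png

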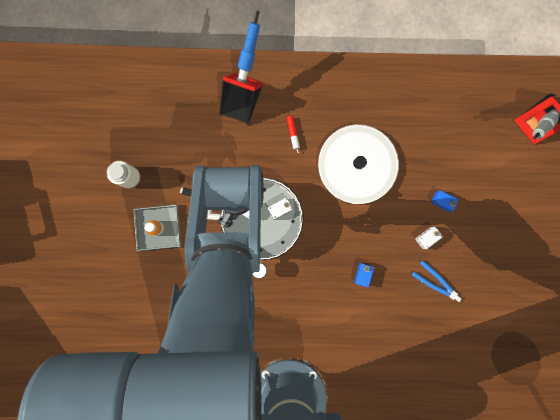

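Call:
carry_out(commands=[[[0, 0.7, 1.8, -1.2, 0, 0, 75], [0.3, 1.4, 3.6, -2.6, 0, 0, 75], [0.6, 2.1, 5.3, -4, 0, 0, 75], [0.8, 2.8, 7, -5.4, 0, 0, 75], [1, 3.5, 8.7, -6.8, 0, 0, 75]]])

```text
t: 29.7
tcp_pos: [0.4856, -0.1037, 0.1586]
tool_rot: [0.482, 0.518, -0.482, 0.517]
force: [0.5, -0.2, 0.7]
finger_gap: 0.881
```

```bash
python3 -c "
from h import *
plan((.4488,-.389,.14),.647)"
```

```text
t 29.7 tcp [ 0.4856 -0.1037  0.1586] yaw0 0.07 shift [ 0.74 -2.27 11.28] turn [-6.61 -0.01  0.01] q6 -0.51
```

Call:
carry_out(commands=[[[0.2, -0.4, 1.8, -1.3, 0, 0, 75], [0.4, -0.7, 3.6, -2.6, 0, 0, 75], [0.6, -1.1, 5.4, -3.9, 0, 0, 75], [0.7, -1.4, 7.2, -5.2, 0, 0, 75], [0.7, -1.8, 8.9, -6.6, 0, 0, 75]]])

```text
t: 30.2
tcp_pos: [0.4552, -0.3288, 0.1407]
tool_rot: [0.316, 0.633, -0.315, 0.632]
force: [0.7, 1.0, -0.1]
finger_gap: 0.88
```

```bash
python3 -c "
from h import *
plan((.4488,-.389,.12),.647)"
```

```text
t 30.2 tcp [ 0.4552 -0.3288  0.1407] yaw0 0.645 shift [ 0.83 -1.65  1.77] turn [-0.02 -0.02  0.  ] q6 -1.47
```

Call:
carry_out(commands=[[[0.3, -0.8, 0.8, 0, 0, 0, 75], [0.7, -1.5, 1.6, 0, 0, 0, 75], [0.7, -1.5, 1.6, 0, 0, 0, 75], [0.7, -1.5, 1.6, 0, 0, 0, 75], [0.7, -1.5, 1.6, 0, 0, 0, 75]]])

```text
t: 30.7
tcp_pos: [0.4497, -0.3801, 0.1239]
tool_rot: [0.317, 0.633, -0.316, 0.632]
force: [-0.1, 0.2, -0.0]
finger_gap: 0.878
```

```bash
python3 -c "
from h import *
s=snap('side')
crop(s,(200,280,360,400),5,'s25')
plan((.4488,-.389,.0125),.647)"
```

```text
t 30.75 tcp [ 0.45   -0.3801  0.1242] yaw0 0.642 shift [ 4.47 -0.25  0.26] turn [-0.06 -0.01 -0.  ] q6 -1.53
```

View pics/s25.png

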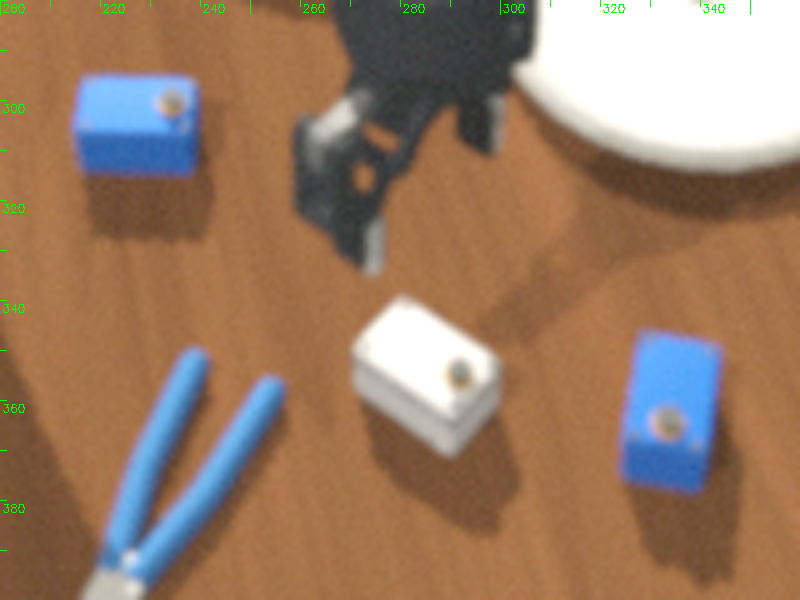

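```bash
python3 -c "
from h import *
s=snap('side')
c=onz(s,(253,356),.01);d=c[:2]-np.array([.4488,-.389]);j=np.array([np.cos(.647),np.sin(.647)])
print(c,'along jaw',d@j,'perp',d@[-j[1],j[0]])"
```

```text
[ 0.37574626 -0.36886213  0.01      ] along jaw -0.0461502582339 perp 0.060104383689132096
```

Call:
carry_out(commands=[[[0.7, -0.2, 0.2, 0, 0, 0, 75], [1.7, -0.2, 0.2, 0, 0, 0, 75], [2.7, -0.2, 0.2, 0, 0, 0, 75], [3.6, -0.2, 0.2, 0, 0, 0, 75], [4.1, -0.2, 0.2, 0, 0, 0, 75]]])

```text
t: 31.3
tcp_pos: [0.4488, -0.387, 0.0203]
tool_rot: [0.317, 0.633, -0.316, 0.631]
force: [-0.1, 0.9, 0.8]
finger_gap: 0.882
```

Call:
carry_out(commands=[[[0, 0, 0, 0, 0, 0, 75], [0, 0, 0, 0, 0, 0, 75], [0, 0, 0, 0, 0, 0, 75], [0, 0, 0, 0, 0, 0, 75], [0, 0, 0, 0, 0, 0, 75]]])

```text
t: 31.8
tcp_pos: [0.4493, -0.3891, 0.0225]
tool_rot: [0.317, 0.631, -0.317, 0.633]
force: [-0.0, -0.1, 0.0]
finger_gap: 0.875
```

```bash
python3 -c "
from h import *
s=snap('side')
crop(s,(220,280,340,400),5,'s26')
plan((.4488,-.389,.0125),.647)"
```

```text
t 31.85 tcp [ 0.4493 -0.389   0.0224] yaw0 0.641 shift [ 0.39 -0.01 -0.01] turn [-0.07  0.02 -0.  ] q6 -1.54
```

View pics/s26.png

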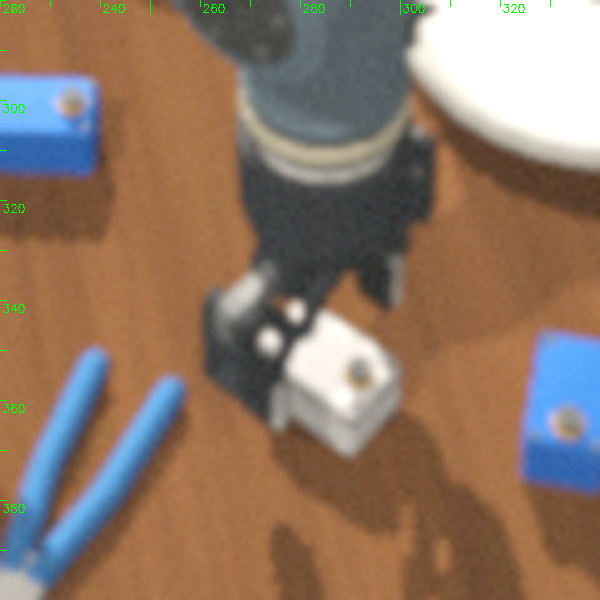

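Call:
carry_out(commands=[[[0.35, 0, 0, 0, 0, 0, 70], [0.35, 0, 0, 0, 0, 0, 58], [0.35, 0, 0, 0, 0, 0, 46], [0.35, 0, 0, 0, 0, 0, 32], [0.35, 0, 0, 0, 0, 0, 32]]])

```text
t: 32.35
tcp_pos: [0.449, -0.3887, 0.0128]
tool_rot: [0.317, 0.632, -0.317, 0.632]
force: [0.1, -0.9, -0.7]
finger_gap: 0.437
```

Call:
carry_out(commands=[[[0, 0, 0, 0, 0, 0, 32], [0, 0, 0, 0, 0, 0, 32], [0, 0, 0, 0, 0, 0, 32], [-0.3, 0, 0, 0, 0, 0, 32], [-1, 0, 0, 0, 0, 0, 32]]])

```text
t: 32.85
tcp_pos: [0.4482, -0.3877, 0.0371]
tool_rot: [0.318, 0.633, -0.317, 0.631]
force: [0.5, -0.7, -1.3]
finger_gap: 0.434
```

```bash
python3 -c "
from h import *
s=snap('side')
crop(s,(220,280,340,400),5,'s27')
plan((.4488,-.389,.0125),.647)"
```

```text
t 32.9 tcp [ 0.4498 -0.3895  0.0406] yaw0 0.641 shift [ 1.12 -0.02 -0.04] turn [-0.07  0.03 -0.  ] q6 -1.54
```

View pics/s27.png

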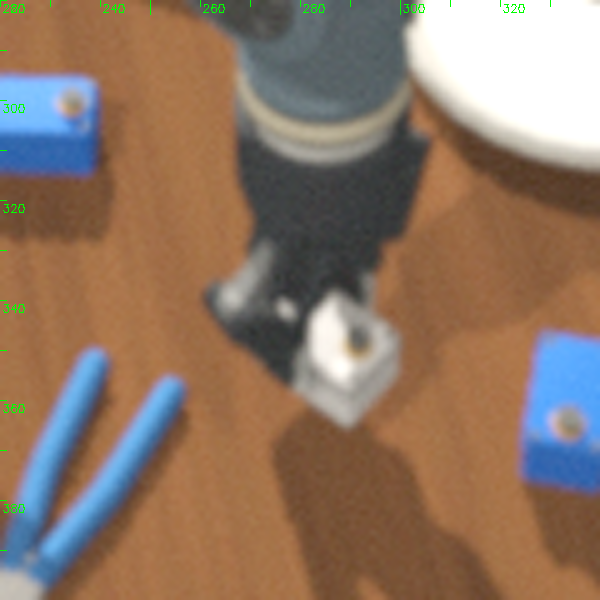

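Call:
carry_out(commands=[[[-1.2, 0, 0, 0, 0, 0, 32], [-2.8, 0, 0, -0.5, 0, 0, 32], [-4.3, 0, 0, -1.5, 0, 0, 32], [-5.2, 0.6, -0.9, -3, 0, 0, 32], [-5.2, 1.4, -2.2, -4.5, 0, 0, 32]]])

```text
t: 33.4
tcp_pos: [0.4467, -0.3273, 0.1722]
tool_rot: [0.184, 0.678, -0.189, 0.686]
force: [0.4, -0.1, -1.3]
finger_gap: 0.435
```

```bash
python3 -c "
from h import *
plan((.438,.084,.17),1.571)"
```

```text
t 33.4 tcp [ 0.4467 -0.3273  0.1722] yaw0 1.037 shift [-0.07 13.98 -8.68] turn [-6.12  0.12  0.08] q6 -1.87
```

Call:
carry_out(commands=[[[0, 1.6, -1, -1.2, 0, 0, 32], [0, 3.2, -2, -2.4, 0, 0, 32], [0, 4.9, -3, -3.6, 0, 0, 32], [0, 6.5, -4, -4.8, 0, 0, 32], [0, 8.2, -5.1, -6.1, 0, 0, 32]]])

```text
t: 33.9
tcp_pos: [0.4397, -0.0815, 0.1683]
tool_rot: [0.0, 0.706, -0.001, 0.708]
force: [0.6, 0.7, -0.4]
finger_gap: 0.436
```

```bash
python3 -c "
from h import *
plan((.438,.084,.15),1.571)"
```

```text
t 33.9 tcp [ 0.4397 -0.0815  0.1683] yaw0 1.569 shift [ 0.73  6.62 -0.08] turn [-0.02  0.02  0.01] q6 -2.0
```

Call:
carry_out(commands=[[[0, 1.6, 0, 0, 0, 0, 32], [0, 3.3, 0, 0, 0, 0, 32], [0, 5, 0, 0, 0, 0, 32], [0.3, 6.1, 0, 0, 0, 0, 32], [0.7, 6.3, 0, 0, 0, 0, 32]]])

```text
t: 34.4
tcp_pos: [0.4402, 0.0772, 0.1509]
tool_rot: [0.0, 0.706, -0.0, 0.708]
force: [-0.2, -1.2, -1.0]
finger_gap: 0.437
```

Call:
carry_out(commands=[[[0, 0, 0, 0, 0, 0, 32], [0, 0, 0, 0, 0, 0, 32], [0, 0, 0, 0, 0, 0, 32], [0, 0, 0, 0, 0, 0, 32], [0, 0, 0, 0, 0, 0, 32]]])

```text
t: 34.9
tcp_pos: [0.4407, 0.0737, 0.1506]
tool_rot: [0.002, 0.707, -0.002, 0.707]
force: [0.0, 0.4, -1.2]
finger_gap: 0.43
```

```bash
python3 -c "
from h import *
s=snap('side')
crop(s,(200,140,320,250),5,'s28')
plan((.438,.084,.0488),1.571)"
```

```text
t 34.95 tcp [0.4406 0.0739 0.1506] yaw0 1.565 shift [ 4.07  0.4  -0.11] turn [-0.07  0.01  0.  ] q6 -1.65
```

View pics/s28.png

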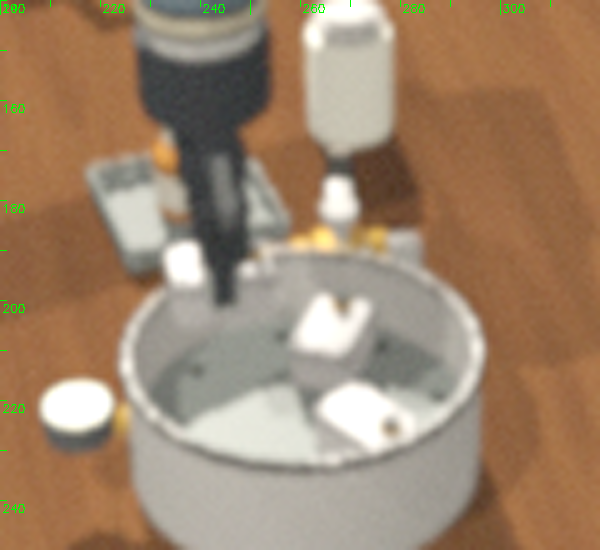

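Call:
carry_out(commands=[[[0, 0.4, -0.1, 0, 0, 0, 32], [0.9, 0.4, -0.1, 0, 0, 0, 32], [1.8, 0.4, -0.1, 0, 0, 0, 32], [2.7, 0.4, -0.1, 0, 0, 0, 32], [3.4, 0.4, -0.1, 0, 0, 0, 32]]])

```text
t: 35.45
tcp_pos: [0.4375, 0.0852, 0.0644]
tool_rot: [0.002, 0.707, -0.002, 0.707]
force: [-0.6, -0.3, -0.3]
finger_gap: 0.438
```

Call:
carry_out(commands=[[[0.1, 0, 0, 0, 0, 0, 32], [0.2, 0, 0, 0, 0, 0, 32], [0.3, 0, 0, 0, 0, 0, 32], [0.4, 0, 0, 0, 0, 0, 32], [0.4, 0, 0, 0, 0, 0, 32]]])

```text
t: 35.95
tcp_pos: [0.4381, 0.0846, 0.0557]
tool_rot: [0.002, 0.707, -0.002, 0.707]
force: [0.3, -0.3, -0.6]
finger_gap: 0.433
```

```bash
python3 -c "
from h import *
plan((.438,.084,.0488),1.571);print(manip.sense()['force'])"
```

```text
t 35.95 tcp [0.4381 0.0846 0.0557] yaw0 1.566 shift [ 0.28 -0.03 -0.01] turn [-0.06  0.01  0.  ] q6 -1.63
[ 0.32248695 -0.34899014 -0.61162408]
```

Call:
carry_out(commands=[[[0.08, 0, 0, 0, 0, 0, 32], [0.16, 0, 0, 0, 0, 0, 32], [0.24, 0, 0, 0, 0, 0, 32], [0.3, 0, 0, 0, 0, 0, 32], [0.3, 0, 0, 0, 0, 0, 32]]])

```text
t: 36.45
tcp_pos: [0.438, 0.0846, 0.0487]
tool_rot: [0.002, 0.707, -0.002, 0.707]
force: [-1.0, 0.6, 9.1]
finger_gap: 0.435
```

Call:
carry_out(commands=[[[0, 0, 0, 0, 0, 0, 42], [0, 0, 0, 0, 0, 0, 50], [0, 0, 0, 0, 0, 0, 58], [0, 0, 0, 0, 0, 0, 60], [-0.4, 0, 0, 0, 0, 0, 60]]])

```text
t: 36.95
tcp_pos: [0.4371, 0.0846, 0.0573]
tool_rot: [0.002, 0.708, -0.002, 0.706]
force: [0.8, -0.1, -0.3]
finger_gap: 0.704
```

Call:
carry_out(commands=[[[-1, 0, 0, 0, 0, 0, 60], [-2, 0, 0, 0, 0, 0, 60], [-3, 0, 0, 0, 0, 0, 60], [-4, 0, 0, 0, 0, 0, 60], [-5, 0, 0, 0, 0, 0, 60]]])

```text
t: 37.45
tcp_pos: [0.4375, 0.0846, 0.1845]
tool_rot: [0.002, 0.707, -0.002, 0.707]
force: [-0.0, 0.2, 1.1]
finger_gap: 0.701
```

```bash
python3 -c "
from h import *
plan((.658,-.1875,.17),.72);print(manip.sense()['force'])"
```

```text
t 37.45 tcp [0.4375 0.0846 0.1845] yaw0 1.566 shift [  0.58 -10.84   8.87] turn [ 9.69  0.   -0.  ] q6 -1.63
[-0.03527278  0.18840094  1.12801211]
```

Call:
carry_out(commands=[[[0, -1.5, 1.2, 1.5, 0, 0, 85], [0.2, -3, 2.4, 3, 0, 0, 85], [0.3, -4.5, 3.6, 4.5, 0, 0, 85], [0.4, -6, 4.9, 6, 0, 0, 85], [0.5, -7.5, 6.1, 7.5, 0, 0, 85]]])

```text
t: 37.95
tcp_pos: [0.5904, -0.1052, 0.171]
tool_rot: [0.231, 0.668, -0.231, 0.669]
force: [1.2, 0.8, 0.6]
finger_gap: 0.997
```

```bash
python3 -c "
from h import *
plan((.658,-.1875,.15),.72)
s=snap('side','s29');t=snap('top','t29')
crop(s,(200,160,310,260),5,'s29p');crop(t,(205,160,325,270),5,'t29p')"
```

```text
t 37.95 tcp [ 0.5904 -0.1052  0.171 ] yaw0 0.906 shift [ 0.84 -0.92  4.16] turn [ 2.13  0.   -0.  ] q6 -1.27
```

View pics/s29p.png

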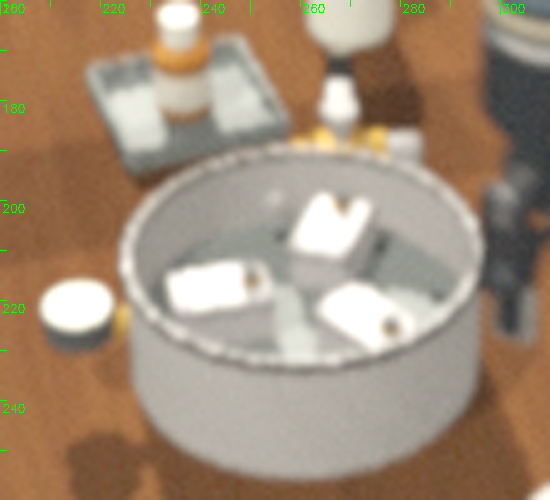

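View pics/t29.png

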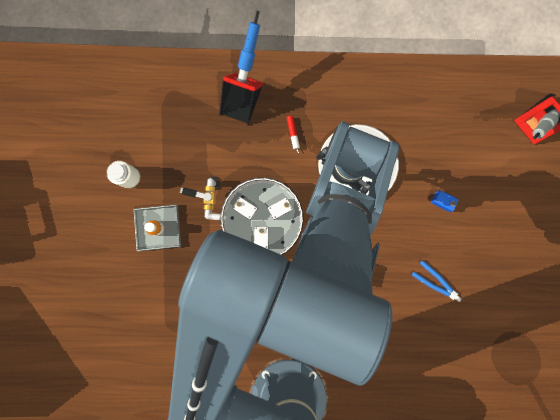

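```bash
python3 -c "
from h import *
s=snap('side');t=snap('top')
a=np.linspace(0,2*np.pi,60,endpoint=False)
for v,n,b in ((s,'s30',(215,180,305,245)),(t,'t30',(210,165,315,265))):
    im=v['image'][b[1]:b[3],b[0]:b[2],::-1]; f=6 
    im=cv2.resize(np.ascontiguousarray(im),None,fx=f,fy=f,interpolation=cv2.INTER_CUBIC)
    for r,c in ((.11,(0,0,255)),(.106,(0,255,0))):
        for p in proj(v,[(.493+r*np.cos(x),.084+r*np.sin(x),.09) for x in a]):
            cv2.circle(im,tuple(int(round(k)) for k in ((p-b[:2]+.5)*f-.5)),1,c,-1)
    cv2.imwrite(f'pics/{n}.png',im)
"
```

```text
(no output)
```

View pics/s30.png

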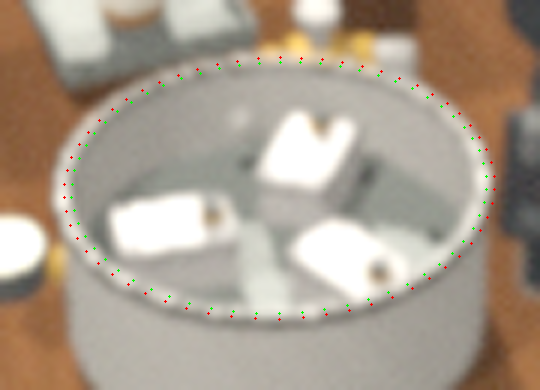

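View pics/t30.png

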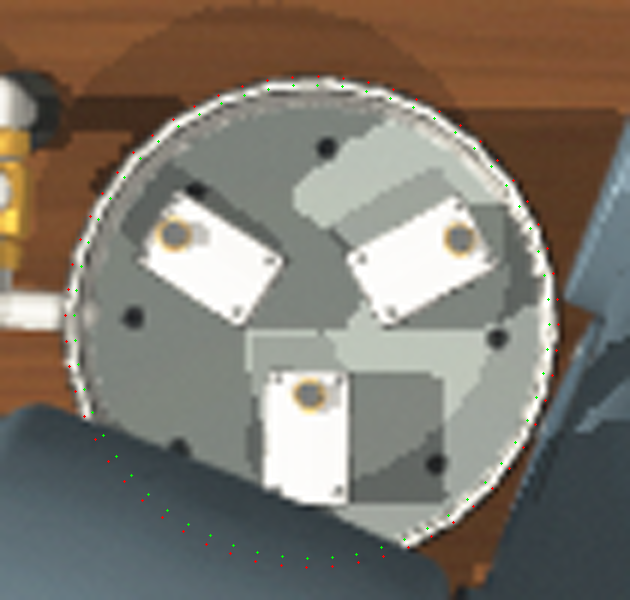

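Call:
carry_out(commands=[[[0, -0.3, 1.4, 0.8, 0, 0, 85], [0.2, -0.6, 2.8, 1.6, 0, 0, 85], [0.5, -0.8, 3.8, 2.1, 0, 0, 85], [0.8, -0.9, 4, 2.1, 0, 0, 85], [0.8, -0.9, 4, 2.1, 0, 0, 85]]])

```text
t: 38.65
tcp_pos: [0.6527, -0.1813, 0.1489]
tool_rot: [0.289, 0.647, -0.289, 0.644]
force: [-0.2, 0.3, 0.6]
finger_gap: 0.994
```

Call:
carry_out(commands=[[[0, 0, 0, 0, 0, 0, 85], [0, 0, 0, 0, 0, 0, 85], [0, 0, 0, 0, 0, 0, 85], [0, 0, 0, 0, 0, 0, 85], [0, 0, 0, 0, 0, 0, 85]]])

```text
t: 39.15
tcp_pos: [0.6547, -0.1824, 0.1507]
tool_rot: [0.289, 0.645, -0.289, 0.645]
force: [0.4, 0.4, 0.3]
finger_gap: 0.997
```

```bash
python3 -c "
from h import *
s=snap('side');crop(s,(290,200,390,310),5,'s31')
plan((.658,-.1875,.0227),.72);print(manip.sense()['force'], onz(s,(341,272),.043))"
```

```text
t 39.2 tcp [ 0.6547 -0.1825  0.1506] yaw0 0.728 shift [ 5.12 -0.04  0.24] turn [ 0.1  0.  -0. ] q6 -1.16
[-0.42539681 -1.28754643  0.36693401] [ 0.65959097 -0.18542262  0.043     ]
```

View pics/s31.png

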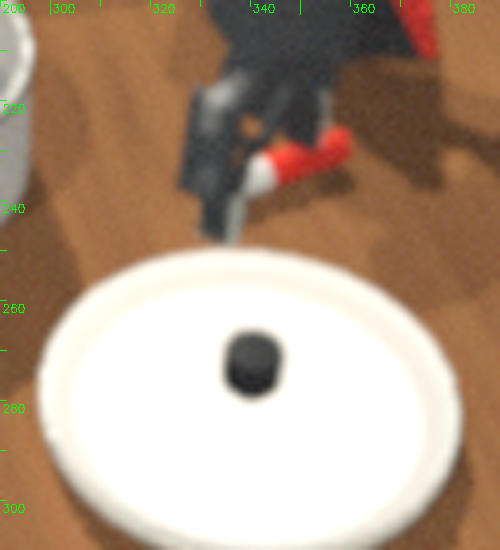

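Call:
carry_out(commands=[[[0.8, 0, 0.2, 0.1, 0, 0, 85], [2, 0, 0.2, 0.1, 0, 0, 85], [3.2, 0, 0.2, 0.1, 0, 0, 85], [4.2, 0, 0.2, 0.1, 0, 0, 85], [4.7, 0, 0.2, 0.1, 0, 0, 85]]])

```text
t: 39.7
tcp_pos: [0.6565, -0.1858, 0.0302]
tool_rot: [0.292, 0.645, -0.292, 0.642]
force: [-0.1, -0.7, -0.2]
finger_gap: 0.998
```

Call:
carry_out(commands=[[[0.1, 0, 0, 0, 0, 0, 85], [0.2, 0, 0, 0, 0, 0, 85], [0.2, 0, 0, 0, 0, 0, 85], [0.2, 0, 0, 0, 0, 0, 85], [0.2, 0, 0, 0, 0, 0, 85]]])

```text
t: 40.2
tcp_pos: [0.6587, -0.1867, 0.0291]
tool_rot: [0.292, 0.643, -0.292, 0.645]
force: [0.1, 0.2, -0.1]
finger_gap: 1.0
```

```bash
python3 -c "
from h import *
plan((.658,-.1875,.0227),.72);print(manip.sense()['force'])"
```

```text
t 40.2 tcp [ 0.6587 -0.1867  0.0291] yaw0 0.719 shift [ 0.26 -0.04  0.  ] turn [-0.01  0.02 -0.01] q6 -1.16
[ 0.07384243  0.15590097 -0.09112118]
```

Call:
carry_out(commands=[[[0.25, 0, 0, 0, 0, 0, 85], [0.25, 0, 0, 0, 0, 0, 60], [0.25, 0, 0, 0, 0, 0, 45], [0.25, 0, 0, 0, 0, 0, 30], [0.25, 0, 0, 0, 0, 0, 30]]], force=60)

```text
t: 40.7
tcp_pos: [0.6581, -0.1866, 0.0219]
tool_rot: [0.292, 0.644, -0.292, 0.644]
force: [-0.9, -0.5, 0.5]
finger_gap: 0.408
```

Call:
carry_out(commands=[[[0, 0, 0, 0, 0, 0, 30], [0, 0, 0, 0, 0, 0, 30], [0, 0, 0, 0, 0, 0, 30], [-0.2, 0, 0, 0, 0, 0, 30], [-0.6, 0, 0, 0, 0, 0, 30]]])

```text
t: 41.2
tcp_pos: [0.6561, -0.1853, 0.0347]
tool_rot: [0.292, 0.646, -0.292, 0.642]
force: [-0.9, 0.1, -6.2]
finger_gap: 0.404
```

Call:
carry_out(commands=[[[-1.2, 0, 0, 0, 0, 0, 30], [-2.8, 0, 0, 0, 0, 0, 30], [-4.4, 0, 0, 0, 0, 0, 30], [-6, 0, 0, 0, 0, 0, 30], [-7, 0, 0, 0, 0, 0, 30]]])

```text
t: 41.7
tcp_pos: [0.6588, -0.1865, 0.2151]
tool_rot: [0.292, 0.643, -0.292, 0.645]
force: [1.3, -0.3, -6.0]
finger_gap: 0.408
```

```bash
python3 -c "
from h import *
plan((.4935,.0845,.2),.72);print(manip.sense()['force'],manip.sense()['finger_gap']*85.4,manip.sense()['ft_torque'])"
```

```text
t 41.7 tcp [ 0.6588 -0.1865  0.2151] yaw0 0.719 shift [  0.57   2.17 -12.51] turn [-0.01  0.04 -0.02] q6 -1.16
[ 1.29736458 -0.26158533 -6.04376319] 34.82833688372638 [-0.03889403 -0.11793618  0.0127279 ]
```

Call:
carry_out(commands=[[[0, 0.2, -1.2, 0, 0, 0, 30], [0, 0.5, -2.8, 0, 0, 0, 30], [0, 0.7, -4.4, 0, 0, 0, 30], [0, 1, -6, 0, 0, 0, 30], [0, 1.3, -7.6, 0, 0, 0, 30]]])

```text
t: 42.2
tcp_pos: [0.5554, -0.0205, 0.2115]
tool_rot: [0.292, 0.644, -0.292, 0.643]
force: [0.9, 1.4, -6.2]
finger_gap: 0.406
```

Call:
carry_out(commands=[[[0.1, 0.3, -1.5, 0, 0, 0, 30], [0.3, 0.5, -2.8, 0, 0, 0, 30], [0.5, 0.7, -4, 0, 0, 0, 30], [0.5, 0.8, -4.7, 0, 0, 0, 30], [0.5, 0.9, -4.9, 0, 0, 0, 30]]])

```text
t: 42.7
tcp_pos: [0.4915, 0.0863, 0.1991]
tool_rot: [0.291, 0.645, -0.292, 0.644]
force: [0.5, -0.1, -5.4]
finger_gap: 0.406
```

Call:
carry_out(commands=[[[0, 0, 0, 0, 0, 0, 30], [0, 0, 0, 0, 0, 0, 30], [0, 0, 0, 0, 0, 0, 30], [0, 0, 0, 0, 0, 0, 30], [0, 0, 0, 0, 0, 0, 30]]])

```text
t: 43.2
tcp_pos: [0.4939, 0.0842, 0.1991]
tool_rot: [0.292, 0.644, -0.292, 0.644]
force: [0.7, 0.6, -6.8]
finger_gap: 0.407
```

```bash
python3 -c "
from h import *
s=snap('side');crop(s,(200,120,310,240),5,'s32')
plan((.4935,.0845,.14),.72);print(manip.sense()['force'],manip.sense()['finger_gap']*85.4)"
```

```text
t 43.25 tcp [0.4937 0.0843 0.199 ] yaw0 0.719 shift [ 2.36 -0.   -0.01] turn [-0.02  0.    0.  ] q6 -0.77
[-0.05403673  0.51744301 -6.17506602] 34.94726240579797
```

View pics/s32.png

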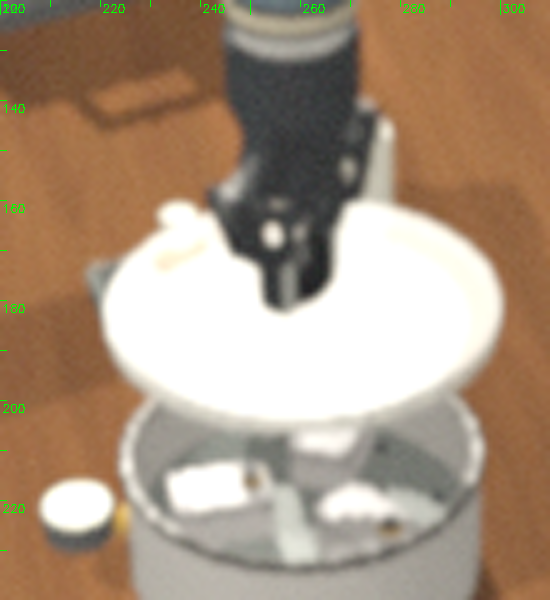

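Call:
carry_out(commands=[[[0.5, 0, 0, 0, 0, 0, 30], [1, 0, 0, 0, 0, 0, 30], [1.5, 0, 0, 0, 0, 0, 30], [2, 0, 0, 0, 0, 0, 30], [2.3, 0, 0, 0, 0, 0, 30]]])

```text
t: 43.75
tcp_pos: [0.4933, 0.0847, 0.1408]
tool_rot: [0.292, 0.644, -0.292, 0.644]
force: [-0.5, 0.1, -6.6]
finger_gap: 0.409
```

Call:
carry_out(commands=[[[0.2, 0, 0, 0, 0, 0, 30], [0.4, 0, 0, 0, 0, 0, 30], [0.6, 0, 0, 0, 0, 0, 30], [0.8, 0, 0, 0, 0, 0, 30], [0.9, 0, 0, 0, 0, 0, 30]]])

```text
t: 44.25
tcp_pos: [0.4935, 0.0849, 0.1188]
tool_rot: [0.292, 0.644, -0.292, 0.644]
force: [-0.1, -1.2, -6.3]
finger_gap: 0.402
```

```bash
python3 -c "
from h import *
s=snap('side');crop(s,(200,120,310,240),5,'s33')
plan((.4935,.0845,.104),.72);print(manip.sense()['force'],manip.sense()['finger_gap']*85.4)"
```

```text
t 44.3 tcp [0.4932 0.0849 0.1186] yaw0 0.719 shift [ 0.58 -0.    0.02] turn [-0.01 -0.01  0.01] q6 -0.77
[ 0.35102916  0.24031889 -5.96126513] 34.85482976302712
```

View pics/s33.png

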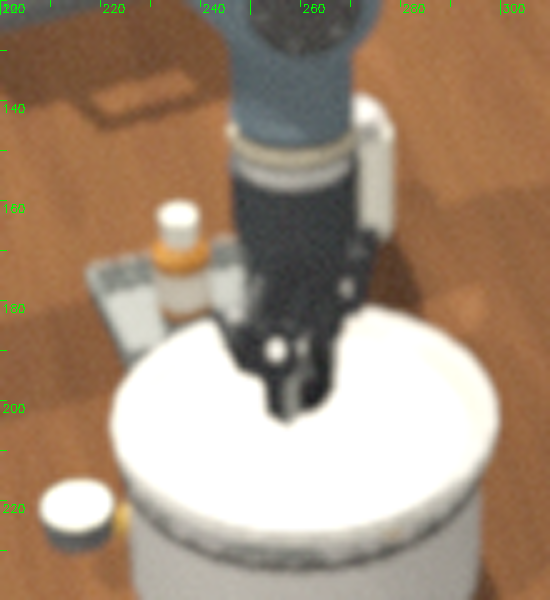

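Call:
carry_out(commands=[[[0.08, 0, 0, 0, 0, 0, 30], [0.16, 0, 0, 0, 0, 0, 30], [0.24, 0, 0, 0, 0, 0, 30], [0.32, 0, 0, 0, 0, 0, 30], [0.4, 0, 0, 0, 0, 0, 30]]])

```text
t: 44.8
tcp_pos: [0.4935, 0.0849, 0.109]
tool_rot: [0.292, 0.644, -0.292, 0.644]
force: [0.3, -0.5, -5.2]
finger_gap: 0.41
```

Call:
carry_out(commands=[[[0.03, 0, 0, 0, 0, 0, 30], [0.06, 0, 0, 0, 0, 0, 30], [0.09, 0, 0, 0, 0, 0, 30], [0.12, 0, 0, 0, 0, 0, 30], [0.12, 0, 0, 0, 0, 0, 30]]])

```text
t: 45.3
tcp_pos: [0.4934, 0.0849, 0.106]
tool_rot: [0.292, 0.644, -0.292, 0.644]
force: [-0.4, 0.4, -6.9]
finger_gap: 0.402
```

Call:
carry_out(commands=[[[0.03, 0, 0, 0, 0, 0, 30], [0.06, 0, 0, 0, 0, 0, 30], [0.08, 0, 0, 0, 0, 0, 30], [0.1, 0, 0, 0, 0, 0, 30], [0.1, 0, 0, 0, 0, 0, 30]]])

```text
t: 45.8
tcp_pos: [0.4935, 0.0849, 0.1038]
tool_rot: [0.292, 0.644, -0.292, 0.644]
force: [-0.5, 0.4, -2.3]
finger_gap: 0.402
```

Call:
carry_out(commands=[[[0.02, 0, 0, 0, 0, 0, 30], [0.03, 0, 0, 0, 0, 0, 30], [0.03, 0, 0, 0, 0, 0, 30], [0.03, 0, 0, 0, 0, 0, 36], [0.03, 0, 0, 0, 0, 0, 42]]])

```text
t: 46.3
tcp_pos: [0.4943, 0.0848, 0.1032]
tool_rot: [0.292, 0.643, -0.292, 0.645]
force: [-0.4, -0.4, -0.8]
finger_gap: 0.49
```

Call:
carry_out(commands=[[[0, 0, 0, 0, 0, 0, 50], [0, 0, 0, 0, 0, 0, 65], [0, 0, 0, 0, 0, 0, 85], [-0.2, 0, 0, 0, 0, 0, 85], [-0.6, 0, 0, 0, 0, 0, 85]]])

```text
t: 46.8
tcp_pos: [0.493, 0.0849, 0.1178]
tool_rot: [0.292, 0.645, -0.292, 0.643]
force: [-1.0, -0.4, -0.4]
finger_gap: 0.996
```

Call:
carry_out(commands=[[[-1, 0, 0, 0, 0, 0, 85], [-2, 0, 0, 0, 0, 0, 85], [-3, 0, 0, 0, 0, 0, 85], [-4, 0, 0, 0, 0, 0, 85], [-4.5, 0, 0, 0, 0, 0, 85]]])

```text
t: 47.3
tcp_pos: [0.4946, 0.0849, 0.2335]
tool_rot: [0.293, 0.642, -0.291, 0.646]
force: [-0.1, 0.6, 0.3]
finger_gap: 0.998
```

```bash
python3 -c "
from h import *
s=snap('side');crop(s,(200,120,310,240),5,'s34')
t=snap('top','t34')
print(manip.sense())"
```

```text
{'t': 47.4, 'q': array([-5.30438215e-02,  3.58192071e-01,  1.73742815e+00, -3.19117617e-06,
        1.03988381e+00, -7.72606419e-01]), 'qd': array([-0.00135532,  0.03932814,  0.04044093, -0.00112863, -0.02685088,
        0.00066953]), 'tau': array([ 8.06419132e-02, -3.47583282e+01, -1.58288080e+01, -6.79443619e-04,
        1.41250002e-01,  1.42953971e-05]), 'tcp_pos': array([0.49495564, 0.08487653, 0.23317745]), 'tool_rot': array([ 0.29273297,  0.64201362, -0.29116759,  0.64602427]), 'force': array([ 0.73917023,  1.40734158, -0.48659567]), 'ft_torque': array([-0.06153847, -0.04714605,  0.02760114]), 'finger_gap': 0.9956844748424961}
```

View pics/s34.png

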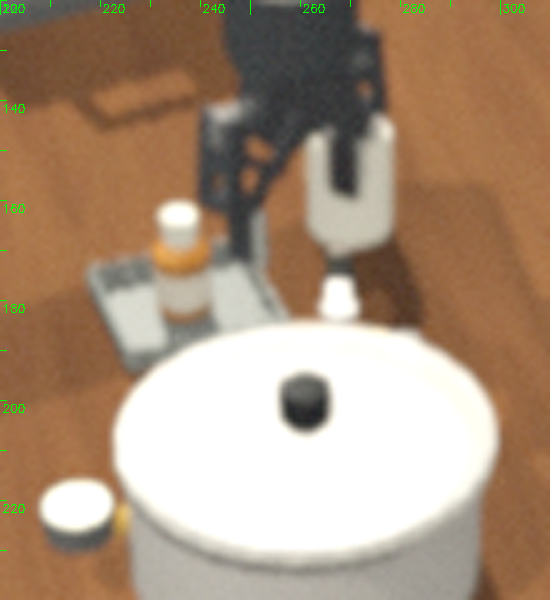

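View pics/t34.png

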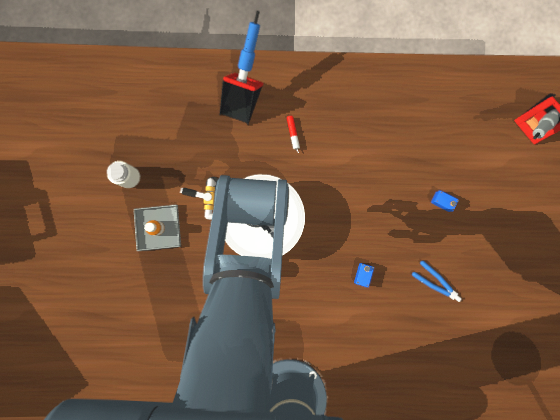

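```bash
cat >> h.py <<'E'
def vp(th,d=.0205,z=.079,r=.055):
    u=np.array([np.cos(th),np.sin(th)]); n=np.array([-u[1],u[0]]); p=np.array([.547,.232])+r*u+d*n
    print("target",p.round(4)); plan((*p,z),th)
E
python3 -c "
from h import *
t=snap('top');crop(t,(165,165,265,235),7,'t35')
vp(1.34,.045,.2)"
```

```text
target [0.5158 0.2958]
t 47.45 tcp [0.494  0.0849 0.2317] yaw0 0.719 shift [ 1.27  6.21 -5.78] turn [-7.11  0.03 -0.02] q6 -0.77
```

View pics/t35.png

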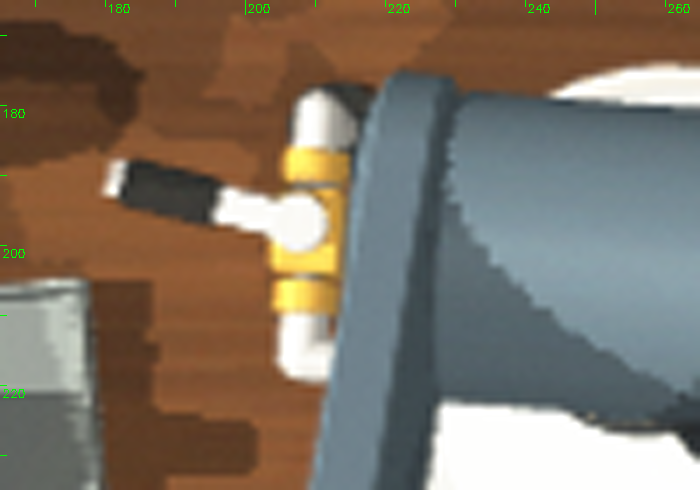

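Call:
carry_out(commands=[[[0.1, 1.1, -1, -1.4, 0, 0, 0], [0.3, 2.3, -2.1, -2.8, 0, 0, 0], [0.6, 3.5, -3.2, -4.2, 0, 0, 0], [0.9, 4.7, -4.4, -5.6, 0, 0, 0], [1.2, 5.8, -5.4, -7, 0, 0, 0]]], force=60)

```text
t: 47.95
tcp_pos: [0.5126, 0.2836, 0.1989]
tool_rot: [0.083, 0.703, -0.083, 0.701]
force: [0.5, 0.2, -0.6]
finger_gap: 0.141
```

```bash
python3 -c "
from h import *
vp(1.34,.045,.12)"
```

```text
target [0.5158 0.2958]
t 47.95 tcp [0.5126 0.2836 0.1989] yaw0 1.336 shift [3.15 0.51 0.02] turn [-0.05 -0.03  0.01] q6 -1.02
```

Call:
carry_out(commands=[[[0, 0.4, 0, 0, 0, 0, 0], [0.8, 0.4, 0, 0, 0, 0, 0], [1.7, 0.4, 0, 0, 0, 0, 0], [2.6, 0.4, 0, 0, 0, 0, 0], [2.8, 0.4, 0, 0, 0, 0, 0]]])

```text
t: 48.45
tcp_pos: [0.5137, 0.2901, 0.1273]
tool_rot: [0.084, 0.704, -0.087, 0.7]
force: [-0.7, -0.7, 0.0]
finger_gap: 0.0
```

```bash
python3 -c "
from h import *
s=snap('side');crop(s,(200,120,310,230),5,'s36')
vp(1.34,.045,.079)"
```

```text
target [0.5158 0.2958]
t 48.5 tcp [0.5142 0.2903 0.1278] yaw0 1.329 shift [1.95 0.24 0.02] turn [-0.13 -0.06  0.04] q6 -1.0
```

View pics/s36.png

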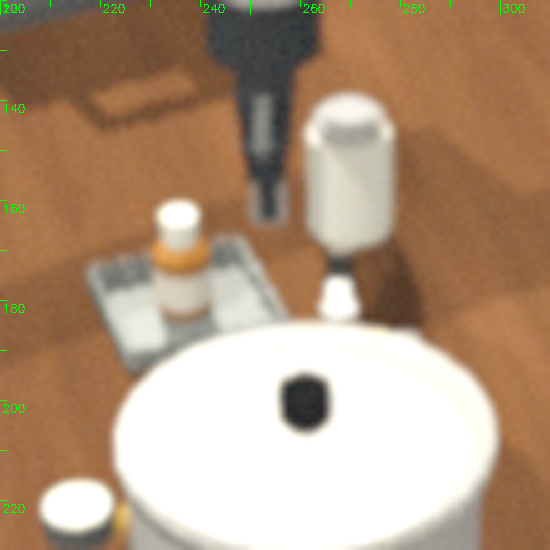

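Call:
carry_out(commands=[[[0.5, 0.2, 0, -0.1, 0, 0, 0], [1, 0.2, 0, -0.1, 0, 0, 0], [1.5, 0.2, 0, -0.1, 0, 0, 0], [1.9, 0.2, 0, -0.1, 0, 0, 0], [1.9, 0.2, 0, -0.1, 0, 0, 0]]])

```text
t: 49.0
tcp_pos: [0.516, 0.2961, 0.0811]
tool_rot: [0.081, 0.703, -0.082, 0.701]
force: [-0.3, 0.5, -0.1]
finger_gap: -0.003
```

```bash
python3 -c "
from h import *
s=snap('side');crop(s,(200,120,310,230),5,'s37')
vp(1.34,.0205,.079);vp(1.1)"
```

```text
target [0.5396 0.2902]
t 49.05 tcp [0.5165 0.2963 0.0819] yaw0 1.339 shift [ 0.11 -0.02  0.95] turn [-0.01 -0.02  0.01] q6 -1.01
target [0.5537 0.2903]
t 49.05 tcp [0.5165 0.2963 0.0819] yaw0 1.339 shift [0.11 0.11 1.5 ] turn [ 2.74 -0.02  0.02] q6 -1.01
```

View pics/s37.png

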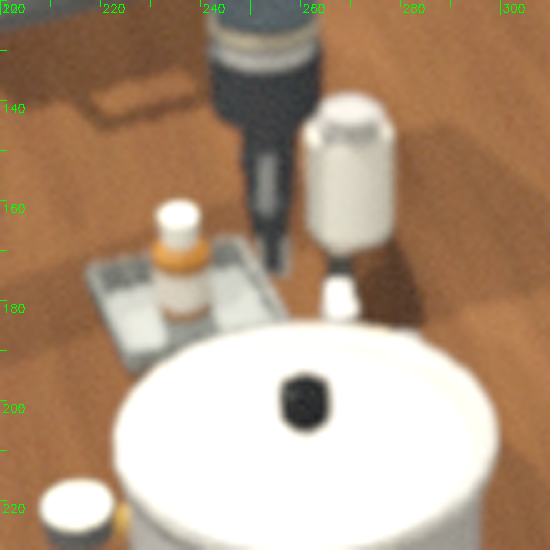

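Call:
carry_out(commands=[[[0.1, 0, 0.4, 0, 0, 0, 0], [0.1, 0, 0.8, 0.3, 0, 0, 0], [0.1, 0, 1.1, 1, 0, 0, 0], [0.1, 0.1, 1.3, 2, 0, 0, 0], [0.1, 0.1, 1.5, 2.7, 0, 0, 0]]])

```text
t: 49.55
tcp_pos: [0.5549, 0.2905, 0.0807]
tool_rot: [0.166, 0.688, -0.165, 0.687]
force: [-1.6, 1.1, -0.6]
finger_gap: 0.002
```

```bash
python3 -c "
from h import *
s=snap('side');crop(s,(200,120,310,230),5,'s38');print(manip.sense()['force'])
vp(.8)"
```

```text
[-0.95593749  0.54040428 -0.78616102]
target [0.5706 0.2857]
t 49.6 tcp [0.5559 0.2902 0.0808] yaw0 1.097 shift [0.07 0.11 0.61] turn [ 3.41  0.   -0.01] q6 -0.79
```

View pics/s38.png

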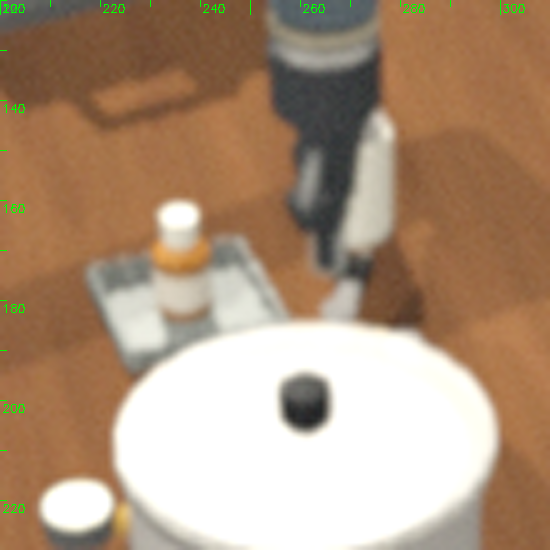

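The handle is turning, with its tip now near (270,172). I'll keep pushing along the arc.

Call:
carry_out(commands=[[[0, 0, 0.15, 0.7, 0, 0, 0], [0, 0, 0.3, 1.4, 0, 0, 0], [0, 0, 0.45, 2.1, 0, 0, 0], [0, 0.1, 0.55, 2.8, 0, 0, 0], [0, 0.1, 0.65, 3.4, 0, 0, 0]]])

```text
t: 50.1
tcp_pos: [0.5702, 0.2855, 0.0807]
tool_rot: [0.265, 0.656, -0.264, 0.656]
force: [-0.6, 1.2, -1.1]
finger_gap: 0.002
```

```bash
python3 -c "
from h import *
print(manip.sense()['force'])
vp(.5)"
```

```text
[-0.5667029   1.21751794 -1.05387956]
target [0.5854 0.2764]
t 50.1 tcp [0.5702 0.2855 0.0807] yaw0 0.804 shift [0.07 0.16 0.69] turn [ 3.49 -0.01 -0.  ] q6 -0.52
```

Call:
carry_out(commands=[[[0, 0, 0.15, 0.7, 0, 0, 0], [0, 0, 0.3, 1.4, 0, 0, 0], [0, 0.1, 0.45, 2.1, 0, 0, 0], [0, 0.1, 0.6, 2.8, 0, 0, 0], [0, 0.15, 0.7, 3.4, 0, 0, 0]]])

```text
t: 50.6
tcp_pos: [0.5854, 0.2759, 0.0807]
tool_rot: [0.359, 0.61, -0.358, 0.609]
force: [-2.9, 1.8, -0.3]
finger_gap: 0.002
```

```bash
python3 -c "
from h import *
print(manip.sense()['force'])
vp(.2)"
```

```text
[-2.9393708   1.80844827 -0.33574756]
target [0.5968 0.263 ]
t 50.6 tcp [0.5854 0.2759 0.0807] yaw0 0.507 shift [0.07 0.15 0.67] turn [ 3.52 -0.01  0.  ] q6 -0.24
```

Call:
carry_out(commands=[[[0, 0, 0.15, 0.7, 0, 0, 0], [0, 0, 0.3, 1.4, 0, 0, 0], [0, 0.1, 0.45, 2.1, 0, 0, 0], [0, 0.1, 0.6, 2.8, 0, 0, 0], [0, 0.15, 0.7, 3.5, 0, 0, 0]]])

```text
t: 51.1
tcp_pos: [0.5974, 0.2626, 0.0808]
tool_rot: [0.447, 0.548, -0.447, 0.548]
force: [-1.4, 1.3, 0.6]
finger_gap: 0.001
```

```bash
python3 -c "
from h import *
s=snap('side');crop(s,(200,120,310,230),5,'s39')
print(manip.sense()['force'])
vp(-.042)"
```

```text
[-0.42722715  1.70434876 -0.82110905]
target [0.6028 0.2502]
t 51.15 tcp [0.5978 0.2623 0.0808] yaw0 0.2 shift [0.07 0.1  0.52] turn [ 2.77 -0.01 -0.01] q6 0.04
```

View pics/s39.png

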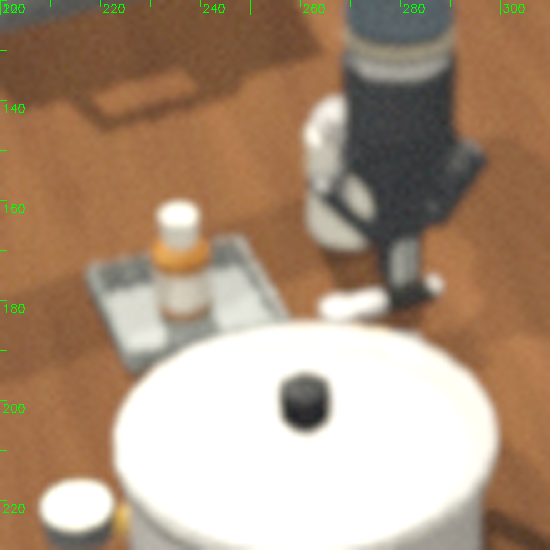

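Call:
carry_out(commands=[[[0, 0, 0.15, 0.6, 0, 0, 0], [0, 0, 0.3, 1.2, 0, 0, 0], [0, 0.1, 0.4, 1.8, 0, 0, 0], [0, 0.1, 0.5, 2.4, 0, 0, 0], [0, 0.1, 0.55, 2.8, 0, 0, 0]]])

```text
t: 51.65
tcp_pos: [0.6038, 0.2499, 0.0809]
tool_rot: [0.511, 0.489, -0.509, 0.49]
force: [0.5, 1.2, -1.1]
finger_gap: 0.003
```

```bash
python3 -c "
from h import *
print(manip.sense()['force'])
vp(-.042)"
```

```text
[ 0.48545025  1.24553418 -1.14968101]
target [0.6028 0.2502]
t 51.65 tcp [0.6038 0.2499 0.0809] yaw0 -0.041 shift [ 0.08 -0.04 -0.01] turn [ 0.01 -0.02 -0.04] q6 0.26
```

Call:
carry_out(commands=[[[0, 0, 0.06, 0, 0, 0, 0], [0, 0, 0.12, 0, 0, 0, 0], [0, 0, 0.18, 0, 0, 0, 0], [0, 0, 0.24, 0, 0, 0, 0], [0, 0, 0.24, 0, 0, 0, 0]]])

```text
t: 52.15
tcp_pos: [0.6039, 0.249, 0.0811]
tool_rot: [0.514, 0.491, -0.506, 0.489]
force: [0.3, 16.0, -3.1]
finger_gap: -0.002
```

Call:
carry_out(commands=[[[0, 0, 0, 0, 0, 0, 0], [0, 0, -0.4, 0, 0, 0, 0], [0, 0, -1, 0, 0, 0, 0], [-1, 0, -1.3, 0, 0, 0, 0], [-2.5, 0, -1.3, 0, 0, 0, 0]]])

```text
t: 52.65
tcp_pos: [0.6013, 0.2765, 0.1409]
tool_rot: [-0.507, -0.491, 0.511, -0.49]
force: [0.6, 0.2, -0.6]
finger_gap: -0.003
```

Call:
carry_out(commands=[[[-1.5, 0, 0, 0, 0, 0, 0], [-3, 0, -0.5, 0, 0, 0, 0], [-4.5, 0, -2, 0, 0, 0, 0], [-4.5, 0, -3.8, 0, 0, 0, 0], [-4.5, 0, -5.5, 0, 0, 0, 0]]])

```text
t: 53.15
tcp_pos: [0.6098, 0.4151, 0.2587]
tool_rot: [0.512, 0.489, -0.508, 0.491]
force: [0.8, -0.0, -0.2]
finger_gap: -0.001
```

Call:
carry_out(commands=[[[0, -1.8, 0, 0, 0, 0, 0], [0, -3.5, 0, 0, 0, 0, 0], [0, -5.2, -0.5, 0, 0, 0, 0], [0, -6.5, -1, 0, 0, 0, 0], [0, -6.5, -1, 0, 0, 0, 0]]])

```text
t: 53.65
tcp_pos: [0.4424, 0.4462, 0.2557]
tool_rot: [-0.508, -0.492, 0.51, -0.491]
force: [0.7, -0.4, -0.5]
finger_gap: -0.002
```

```bash
python3 -c "
from h import *
s=snap('side','s40');t=snap('top','t40');crop(s,(200,140,310,260),5,'s40p');crop(t,(100,150,310,300),3,'t40p')
print(manip.sense()['tcp_pos'],manip.sense()['force'])"
```

```text
[0.44705395 0.44526854 0.25588236] [ 0.49560732 -0.29608254 -0.44666177]
```

View pics/t40.png

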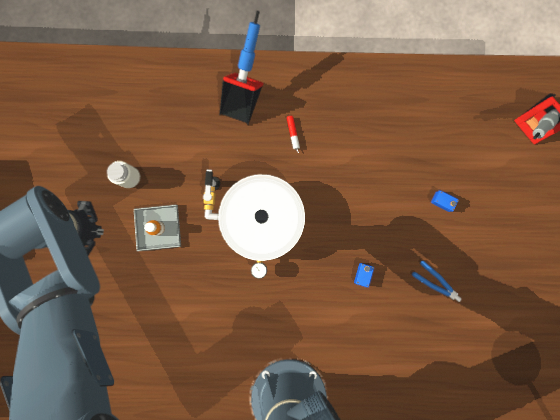

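View pics/s40p.png

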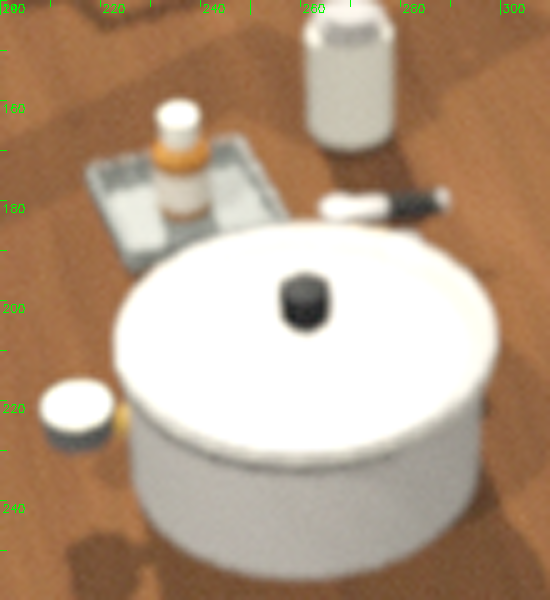

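View pics/t40p.png

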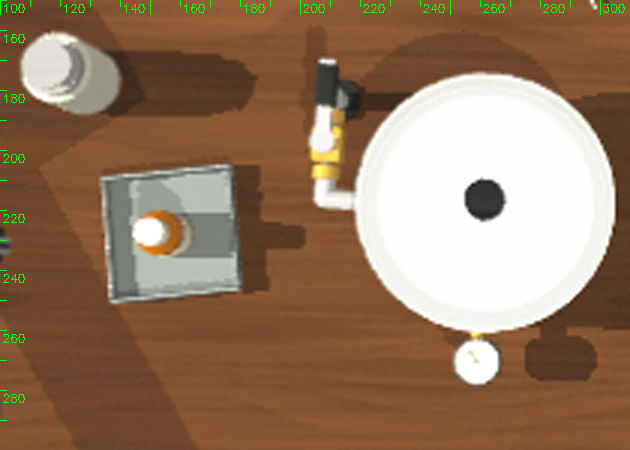

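```bash
python3 -c "
from h import *
t=snap('top');s=snap('side')
tp=lambda c,o=(100,150),f=3:(o[0]+(c[0]+.5)/f-.5,o[1]+(c[1]+.5)/f-.5)
a=onz(t,tp((322,141)),.09);b=onz(t,tp((327,60)),.084);print('handle',a,b,'angle',np.arctan2(b[1]-a[1],b[0]-a[0]))
k=lambda c:tp(c,(200,140),5)
c=onz(s,k((340,208)),.09);d=onz(s,k((443,199)),.084);print('side',c,d,np.arctan2(d[1]-c[1],d[0]-c[0]))
print('cap',onz(t,tp((150,231)),.084),onz(s,k((178,110)),.084))
print('knob',onz(t,tp((484,199)),.138),onz(s,k((305,288)),.138), tri(t,tp((484,199)),s,k((305,288))))
"
```

```text
handle [0.54714512 0.2317036  0.09      ] [0.62151607 0.23051721 0.084     ] angle -0.015950951551666915
side [0.54641417 0.23227637 0.09      ] [0.61863515 0.23526671 0.084     ] 0.04138183240444507
cap [0.46408535 0.3822495  0.084     ] [0.46240377 0.39313424 0.084     ]
knob [0.49473068 0.08397941 0.138     ] [0.49232516 0.08224087 0.138     ] (array([0.49377348, 0.08418316, 0.13653164]), np.float64(0.0021254579244146077))
```

```bash
python3 -c "
from h import *
t=snap('top');crop(t,(185,160,245,225),9,'t41')
for x,y in((.49,.235),(.62,.235)): print(proj(t,[(x,y,.084),(x,y,.05)]))
"
```

```text
[[205.42118513 218.0185767 ]
 [207.39436297 218.77854123]]
[[206.98865712 170.18320324]
 [208.90318215 172.25811496]]
```

View pics/t41.png

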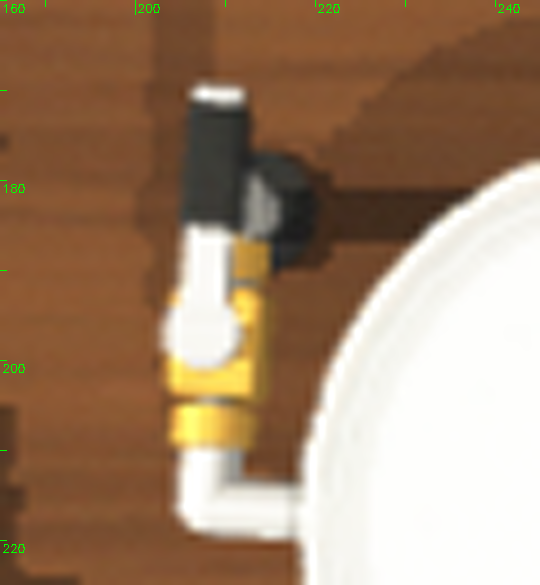

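```bash
python3 -c "
from h import *
print(manip.sense()['t'],manip.sense()['force'],abs(manip.sense()['qd']).max()); print(manip.sign_off())"
```

```text
53.9 [-0.04353849 -0.16869273  0.02184085] 0.008495982935190575
the job is handed in; nothing more can be done
None
```

I finished every step and handed the job in at 53.9 s. I have no verdict, because sign-off reports none.

**What I did:** I stood the flux bottle in its tray and laid the lid on the bench. The three silver modules went in upright on the chamber floor; I left the two blue look-alikes alone. I then put the lid back at a slow, monitored speed, let it go, and pushed the valve handle to its stop.

**Last checks**
- **Lid:** the knob is at about (0.494, 0.084). That is within about 2 mm of the chamber's measured centre and at about its original seated height. It looks level in the side view.
- **Bottle:** it stands upright in the tray. The two views put it 2 mm (top) and 13 mm (side) from the tray's centre, within the 45 mm allowed.
- **Modules:** the last view inside, just before the lid was lowered, showed all three standing and well apart. They cannot be seen under the closed lid.
- **Bystanders:** the solder, dispenser and cutters look unmoved, and the arm is parked clear.
- **Valve:** the push force rose from about 1.5 N to 16 N at the end of the turn, so I took it to be against its stop. The handle looks in line with its pipe.

**Disagreements between measurements:** two points did not agree exactly.
- **Handle angle:** the readings ranged from -0.045 to +0.04 rad, and my estimate of the chamber's own direction from -0.04 to -0.08 rad. At the worst mix of these the valve could be a little short of the 1.42 rad limit, so I relied on the 16 N stop.
- **Module height:** the measured module tops came out at 29–30 mm instead of 34 mm. I used the stated height, and the modules met the chamber floor where that predicted.

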